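# Load, close and start the anaerobic jar station

### The job

Get the anaerobic jar ready to run: lower the carrier with the two culture dishes into the jar without dropping it, then close the jar with its lid, turning it until the red key drops into the notch of the rim and the lid sits fully down. Last, press the green start bar near its middle so that both ends go down evenly and the bar stays fully down; never push it askew. Keep the carrier level and leave everything else standing where it is.

Things in the scene. Friction and masses are not known exactly. Their poses are not given: they have to be found in the camera images.
- station: Fixed gassing station: grey tray 245 x 236 mm (top 12 mm high), on it a jar (axis at x = +30 mm, y = 0) and along its front a grey console with the green start bar. Origin: centre of the underside; x points to its back, y to its left, z up. A grey gas coupling block (26 x 40 mm, 74 mm high) stands behind the jar. It is fixed and cannot be pushed away.
- jar_floor (a point): Centre of the jar's inner floor, 16 mm above the bench, 72 mm below the rim; the inner radius of the jar is 56 mm all the way down.
- jar_rim (a point): On the jar's axis at the top of its metal rim, 88 mm above the bench; axes as the station. The rim is a flat ring, inner radius 56 mm, outer 64 mm, with a single notch, 16 mm wide and 9 mm deep, between two red marks at the back of the jar (in direction +x from the axis).
- notch (a point): Middle of the notch's mouth, 60 mm from the jar's axis, at the height of the rim's top.
- jar_lid: Loose lid, 0.18 to 0.35 kg, lying right way up. Origin: centre of the underside of its black plug (radius 53.5 mm, z 0 to 9 mm). Grey flange, radius 66 mm, z 9 to 15 mm. Black square knob 32 x 32 mm, sides along the lid's x and y, z 17 to 51 mm. x points to the red key (red stripe). Seated, the flange lies on the rim: origin 79 mm above the bench, x along the station's x.
- lid_key (a point): On the red key, a tab on the lid's edge 12 mm wide, from 54 to 76 mm radius, reaching 7 mm below the flange. Point: 60 mm from the lid's centre at the flange's underside; meets notch when seated. Out of line the key rides on the rim, 7 mm too high. At the start the lid's x is within 1.3 rad of the world's x.
- dish_carrier: Loose steel carrier, 0.16 to 0.28 kg: base disc of radius 50 mm with two closed petri dishes fixed on it (up to 33 mm) and a bail with a blue grip bar on top. Origin: centre of the underside. Grip bar 12 mm wide (x), 50 mm long (y), 12 mm high, centre 56 mm above the origin, 17 mm free below it. May stand in the jar at any yaw.
- start_bar (a joint): Angle of the start bar about its hinge along the back edge, rad: 0 is up, grows as the bar is pressed down, stop at 0.216 (fully down). It starts at 0 to 0.03. Stiff friction hinge: about 6 to 7 N at the bar's middle moves it, and it stays where it is left.
- bar_skew (a joint): Rock of the bar about its middle, rad: 0 when both ends are level; positive lifts the left (+y of the station) end. Spring of 8 N m/rad (10 N pressed 25 mm off the middle rocks it by 0.03), stops at 0.09.
- bar_centre (a point): Middle of the top face of the green bar (34 mm front to back, 190 mm long along the station's y, 10 mm thick). At joint 0 it is 59 mm above the bench and 100 mm ahead of the station's origin (x = -100 mm); its hinge axis is 34 mm behind it at 50 mm height; pressed fully it has gone down about 7 mm. Axes as the bar: y along it.
- bar_left (a point): Top of the bar 90 mm to the left (+y) of its middle.
- bar_right (a point): Top of the bar 90 mm to the right (-y) of its middle.
- wash_bottle: Squeeze bottle with red nozzle, 78 mm wide, 199 mm high; a bystander in the row with the carrier and the lid, their order unknown. Origin: centre of the underside. Close behind this row stand fixed instruments: the grey water bath (226 mm high, front face 0.577 m ahead of the robot, from y = -0.28 to 0.08 m) and right of it a low photometer (180 mm high, from 0.53 m ahead).
- small_bottle: White plastic bottle with ribbed cap, 46 mm wide, 90 mm high; bystander at the right side of the station. Origin: centre of the underside.
- salt_vial: Glass vial with white cap, 51 mm wide, 97 mm high; bystander at the left side of the station. Origin: centre of the underside.
- stopper: Black rubber stopper, 32 mm wide, 28 mm high, bystander on the right. Origin: centre of the underside.
- label_roll: Roll of label tape, 68 x 97 x 34 mm, bystander on the right. Origin: centre of the underside.

How it is judged:
By the outcome, as a careful person would: the job done as asked, in the order asked, and still so for the second after the job is handed in, with the robot touching nothing.
It also fails if it takes over 72 s, if anything falls off the work surface, if the arm or the gripper's body presses on something with over 40 N, if the wrist force passes 120 N, or if a joint passes its speed limit or range.

### The arm

A 7-joint arm with a two-finger parallel gripper is mounted at the origin on a cart in front of the work surface, level with it; the furniture and walls round the work are solid. World frame = base frame: x ahead of the robot, y to its left, z up, the work surface at z = 0. Lengths are in m, angles in rad, forces in N, time in s.
With the tool pointing down it reaches from about 0.425 to 0.925 m from the base axis. Payload 6.8 kg.
Tool frame: the origin (TCP) lies midway between the tips of the shut fingers; the grasp point (between the pads) lies 19 mm behind it; z points along the fingers, y is the line along which they close (so a half turn about z gives the same grasp; the last joint's range is limited). The gripper opens to 85 mm and grips with 20 to 120 N. Pads are 22 mm wide; open, the fingers measure 114 mm over their backs; the gripper's body (76 mm by 85 mm) begins 54 mm behind the grasp point. The pads swing forward as they close: fully open they stand 13 mm farther back than shut.
Start: joints at [1.225, 0.477, 0.022, 1.555, -0.011, 1.109, -0.083], TCP at [0.159, -0.656, 0.192] pointing down, gripper open.
Joint ranges: [-2.96, 2.96], [-0.34, 2.1], [-1.41, 1.46], [0.24, 2.44], [-1.37, 4.51], [0.17, 1.92], [-2.96, 2.96]. Speed limits (rad/s): [2.39, 2.39, 3.14, 3.14, 3.14, 3.14, 3.14].

### API

Orientations are given as a rotation vector (axis times angle).
In Python, from bench import get_obs, grab_frame, camera_params, r gives the robot as it stands.
- The arm moves only by the shell command python3 -m jog 'ROWS' [FORCE]. ROWS is JSON, a list of rows, each an object of numbers: "rx", "ry", "rz": the turn, a rotation vector about the world's x, y, z scaled (see below); "x", "y", "z": the shift along the world's x, y, z scaled (see below); "jaw": the opening, from -1 (shut) to 1 (fully open). In form: [{"rx": .., "ry": .., "rz": .., "x": .., "y": .., "z": .., "jaw": ..}, ...]. A call has 1 to 8 rows; each row shifts and turns the commanded pose from where the row before left it; what a row does not reach is not made up. The controller multiplies each number of a shift by 60 mm and each number of a turn by 10 degrees. A row lasts 1/8 s, in which the tool goes at most 62.5 mm and 10.7 degrees, less where a joint would pass 70% of its speed; a pose out of reach is approached as far as the arm can. A call with a number of a shift or a turn outside -1 to 1 is refused whole. A call with a gripper value outside its range is refused whole. The fingers move at their own pace and stop on an object; FORCE is the grip in N (left out, the last holds). Time passes only in rows, so rows that do not move let the fingers close. It gives the time, the measured TCP pose, the force, the opening and the grip force at its end, in the units of the state.
- get_obs(): the state, without advancing time (a new reading comes with each control period).
- grab_frame(name): name is "scene" or "top"; returns the picture (420x560x3 uint8, red, green, blue); there is no depth.
- camera_params(name): a dict with "fx", "fy", "cx", "cy" (pixels), "R" (3x3) and "t" (3): a world point X has camera coordinates R X + t. Camera axes: x right, y down, z forward; pixel columns grow to the right and rows downward; lengths in m; the calibration is good to about 2 mm. A picture is of the moment at which its call begins. camera_params takes no time and is no camera call.
- r.hand_in(): hands the job in; it is judged then, once.
The state is a dict: "clock": time; "joints": joint angles; "qvel": joint speeds; "tau": joint torques, N m; "tcp_pos": TCP position; "orientation": TCP orientation; "contact_force": force on the tool from outside, world axes, zero at the start; "moment": the same for the moment, N m; "grip_width": finger opening in m; "gripper_force": force on a finger pad.
Only numpy, scipy, OpenCV 4.12 (cv2) and the standard library are available. Lean on these libraries where they do the work, as an engineer would, in place of code of your own. Each camera call takes 0.05 s, during which the arm holds its last target. There are 200 camera calls.

## Working session

There is one attempt and no reset: what is moved stays moved. The work goes in short steps, Python scripts to look and compute and a shell command to move; the robot and the scene stay as the last step left them, time stands still between calls to the robot, and variables do not carry over. Pictures are saved under pics/ and viewed, at most 10 in all, crops included, and the job is handed in when it is done.

```bash
ls; mkdir -p pics
python3 - <<'E'
from bench import *
import cv2
for n in("scene","top"):
    cv2.imwrite(f"pics/{n}0.png",grab_frame(n)[:,:,::-1]); p=camera_params(n); print(n,p)
o=get_obs();print(o)
E
```

```text
pics
scene {'fx': 518.9732282622471, 'fy': 518.9732282622471, 'cx': 282.77040377598325, 'cy': 217.27354982067183, 'R': array([[ 0.93122163, -0.36390566, -0.01997356],
       [-0.26296923, -0.63296311, -0.72815169],
       [ 0.252336  ,  0.68332303, -0.68512493]]), 't': array([-0.50772773,  0.19171271,  1.51159597])}
top {'fx': 454.7222165286499, 'fy': 454.7222165286499, 'cx': 286.17406077104243, 'cy': 208.9090638604258, 'R': array([[-0.01547626, -0.999769  , -0.01491386],
       [-0.98036961,  0.01810476, -0.19633555],
       [ 0.19656021,  0.01158256, -0.98042334]]), 't': array([0.0081152 , 0.54246907, 1.48822604])}
{'clock': 0.1, 'joints': array([ 1.22488618,  0.47771096,  0.02233953,  1.55636093, -0.01149719,
        1.10929642, -0.08312869]), 'qvel': array([-0.00095514, -0.0014931 , -0.00047531, -0.0037022 , -0.00060901,
        0.00126416, -0.00152184]), 'tau': array([ 4.05095067e-03, -5.97760499e+01,  1.61377285e+00, -2.81954920e+01,
        1.28530574e-02,  5.10197977e-03,  2.77205663e-05]), 'tcp_pos': array([ 0.1588562 , -0.65542005,  0.19072375]), 'orientation': array([-3.11780534e+00, -3.72472500e-01,  4.94312839e-04]), 'contact_force': array([ 0.79126181, -0.53552559, -0.68615435]), 'moment': array([0.02339982, 0.03124908, 0.00015406]), 'gripper_force': 0.0, 'grip_width': 0.08562618231190526}
```

View pics/scene0.png

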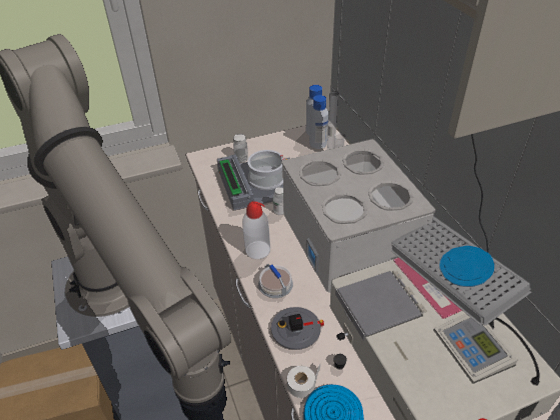

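View pics/top0.png

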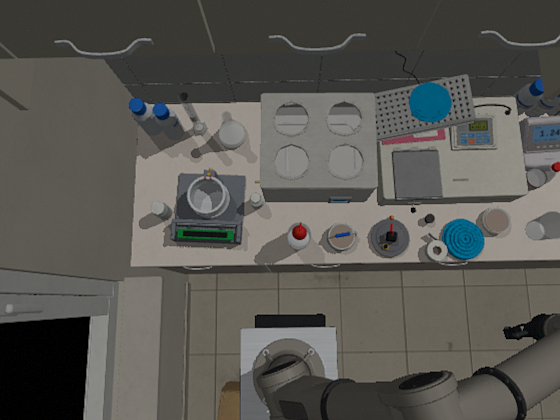

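The scene picture shows wash bottle, carrier and lid in a row from left to right. In the top picture the station is at about (208,210), the carrier at (342,238), the lid at (390,238) with its key up, and the wash bottle at (299,238). I'll enlarge these for measuring.

```bash
cat > h.py <<'E'
from bench import *
import numpy as np, cv2
def bp(n,u,v,z):
    p=camera_params(n);R=p['R'];t=p['t'];c=-R.T@t
    d=R.T@np.array([(u-p['cx'])/p['fx'],(v-p['cy'])/p['fy'],1.])
    return (c+d*(z-c[2])/d[2])[:2]
def proj(n,X):
    p=camera_params(n);q=p['R']@np.asarray(X,float)+p['t']
    return p['cx']+p['fx']*q[0]/q[2],p['cy']+p['fy']*q[1]/q[2]
E
python3 - <<'E'
from h import *
a=cv2.imread("pics/top0.png")
def crop(x,y,w,h,k):return cv2.resize(a[y:y+h,x:x+w],None,fx=k,fy=k,interpolation=cv2.INTER_CUBIC)
A=crop(160,160,100,100,4);B=crop(320,200,100,100,4)
cv2.imwrite("pics/c1.png",np.hstack([A,B]))
a=cv2.imread("pics/scene0.png")
cv2.imwrite("pics/c2.png",np.hstack([crop(200,130,100,100,4),crop(235,245,100,110,4)[:400]]))
E
```

```text
(no output)
```

View pics/c1.png

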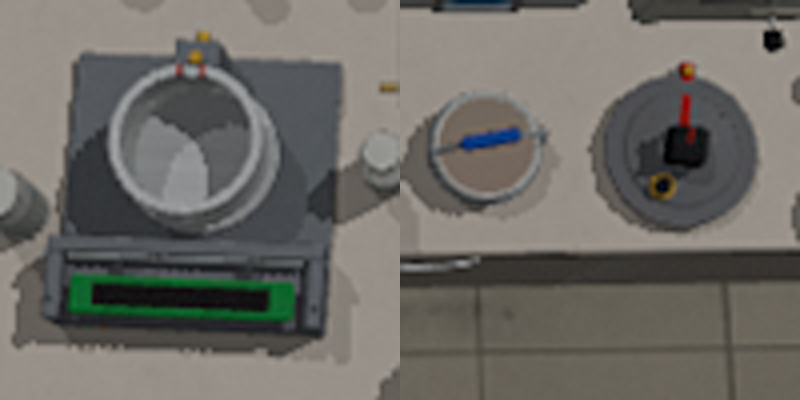

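View pics/c2.png

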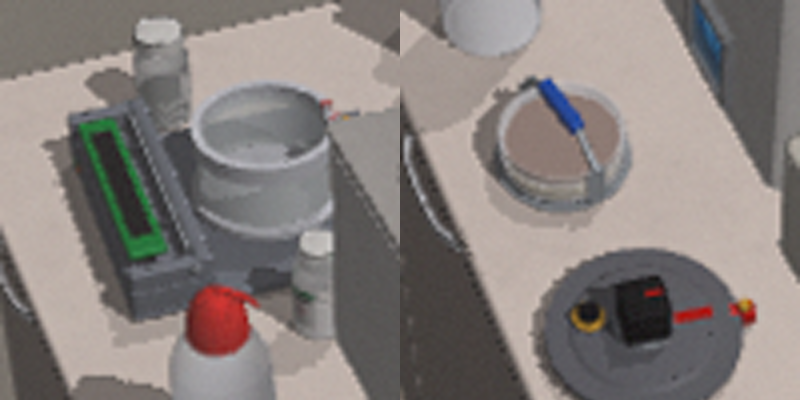

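The top crops show the jar rim centred near (207,195) px, red marks at (206,177) and (210,177), and the green bar from (177,234) to (233,236). The blue grip is at (342.5,234.5), and the lid centre is near (390,237) with its key at (391.5,218). Next I compute positions from colour masks.

```bash
cat > meas.py <<'E'
from h import *
from scipy.optimize import least_squares
I={n:cv2.imread(f"pics/{n}0.png") for n in("scene","top")}
def mask(n,box,f):
    x,y,w,h=box;b,g,r=[c.astype(int) for c in cv2.split(I[n][y:y+h,x:x+w])]
    v,u=np.nonzero(f(r,g,b));return np.c_[u+x,v+y].astype(float)
red=lambda r,g,b:(r>g*1.8)&(r>b*1.8)&(r>80)
blue=lambda r,g,b:(b>r*1.8)&(b>g*1.4)&(b>80)
green=lambda r,g,b:(g>r*1.6)&(g>b*1.3)&(g>50)
B={'top':(320,215,44,40),'scene':(262,255,32,50)}
for n in B:
    m=mask(n,B[n],blue);c=m.mean(0);ctr=bp(n,*c,.060)
    _,_,vt=np.linalg.svd(m-c);d=bp(n,*(c+8*vt[0]),.060)-ctr
    print(n,'carrier',len(m),ctr,'baryaw',np.degrees(np.arctan2(-d[0],d[1]))," (0=along y)",len(m))
for n,bx in {'top':(160,215,90,40),'scene':(215,155,40,50)}.items():
    m=mask(n,bx,green);(c,wh,an)=cv2.minAreaRect(m.astype(np.float32));box=cv2.boxPoints((c,wh,an))
    w=np.array([bp(n,*q,.059) for q in box]);print(n,'bar ctr',w.mean(0));print(w.round(4))
m=mask('top',(195,172,25,10),red);print('red marks',m.tolist(),bp('top',*m.mean(0),.088))
m=mask('scene',(275,150,15,15),red);print('red marks sc',m.tolist())
m=mask('top',(380,210,24,12),red);print('key',m.mean(0),bp('top',*m.mean(0),.0155))
m=mask('top',(385,223,14,13),red);print('stripe',m.tolist());
m=mask('top',(380,225,22,22),lambda r,g,b:(r<42)&(g<42)&(b<42));print('knob',len(m),m.min(0),m.max(0))
E
python3 meas.py
```

```text
top carrier 45 [ 0.45154817 -0.18733554] baryaw 8.820485908192868  (0=along y) 45
scene carrier 55 [ 0.44885583 -0.19008704] baryaw -170.33726041190582  (0=along y) 55
top bar ctr [0.46101564 0.27230111]
[[0.4491 0.367 ]
 [0.4842 0.3666]
 [0.4729 0.1772]
 [0.4379 0.1784]]
scene bar ctr [0.45742843 0.2669227 ]
[[0.4459 0.361 ]
 [0.4806 0.3687]
 [0.4676 0.1719]
 [0.4356 0.1661]]
red marks [[204.0, 177.0], [204.0, 178.0]] [0.6487477  0.27379292]
red marks sc []
key [390.66666667 217.66666667] [ 0.51272833 -0.36082707]
stripe [[391.0, 223.0], [390.0, 224.0], [391.0, 224.0], [392.0, 224.0], [390.0, 225.0], [391.0, 225.0], [392.0, 225.0], [390.0, 226.0], [391.0, 226.0], [392.0, 226.0], [390.0, 227.0], [391.0, 227.0], [392.0, 227.0], [390.0, 228.0], [391.0, 228.0], [392.0, 228.0], [390.0, 229.0], [391.0, 229.0], [392.0, 229.0], [390.0, 230.0], [391.0, 230.0], [392.0, 230.0], [392.0, 231.0], [393.0, 232.0], [393.0, 233.0], [392.0, 234.0]]
knob 102 [384. 232.] [396. 246.]
```

```bash
cat > fit.py <<'E'
from h import *
from scipy.ndimage import map_coordinates
from scipy.optimize import minimize
def fit(n,img,circs,x0,span=.012):
    g=cv2.GaussianBlur(cv2.cvtColor(img,cv2.COLOR_BGR2GRAY).astype(float),(0,0),.8)
    mag=np.hypot(cv2.Sobel(g,6,1,0),cv2.Sobel(g,6,0,1));mag=np.minimum(mag,150)
    th=np.linspace(0,2*np.pi,120,endpoint=False)
    def cost(c):
        s=0
        for rad,z in circs:
            P=np.array([proj(n,(c[0]+rad*np.cos(t),c[1]+rad*np.sin(t),z)) for t in th])
            s-=map_coordinates(mag,[P[:,1],P[:,0]],order=1).mean()
        return s
    G=np.linspace(-span,span,9)
    b=min(((cost((x0[0]+a,x0[1]+d)),x0[0]+a,x0[1]+d) for a in G for d in G))
    r=minimize(cost,b[1:],method='Nelder-Mead',options=dict(initial_simplex=[b[1:],(b[1]+.003,b[2]),(b[1],b[2]+.003)],xatol=1e-4,maxiter=60))
    return r.x.round(4),round(r.fun,1)
if __name__=="__main__":
    for n in("top","scene"):
        im=cv2.imread(f"pics/{n}0.png")
        print(n,'rim',fit(n,im,[(.064,.088),(.056,.088)],(.59,.265)))
        print(n,'lid',fit(n,im,[(.066,.015)],(.453,-.36)))
        print(n,'carrier',fit(n,im,[(.05,.003)],(.45,-.188)))
    for n in("top","scene"):
        for X in [(.453,-.36,.015),(.453,-.36,.051)]:print(n,proj(n,X))
E
python3 fit.py
```

```text
Traceback (most recent call last):
  File "fit.py", line 21, in <module>
    print(n,'rim',fit(n,im,[(.064,.088),(.056,.088)],(.59,.265)))
                  ~~~^^^^^^^^^^^^^^^^^^^^^^^^^^^^^^^^^^^^^^^^^^^
  File "fit.py", line 15, in fit
    b=min(((cost((x0[0]+a,x0[1]+d)),x0[0]+a,x0[1]+d) for a in G for d in G))
  File "fit.py", line 15, in <genexpr>
    b=min(((cost((x0[0]+a,x0[1]+d)),x0[0]+a,x0[1]+d) for a in G for d in G))
            ~~~~^^^^^^^^^^^^^^^^^^^
  File "fit.py", line 11, in cost
    P=np.array([proj(n,(c[0]+rad*np.cos(t),c[1]+rad*np.sin(t),z)) for t in th])
                ~~~~^^^^^^^^^^^^^^^^^^^^^^^^^^^^^^^^^^^^^^^^^^^^^
  File "h.py", line 8, in proj
    p=camera_params(n);q=p['R']@np.asarray(X,float)+p['t']
ValueError: time passes only in moves, steps and waits
```

```bash
sed -i 's/^def bp/import functools\ncamera_params=functools.lru_cache(camera_params)\ndef bp/' h.py; python3 fit.py
```

```text
top rim (array([0.5914, 0.2663]), np.float64(-249.9))
top lid (array([ 0.4433, -0.3514]), np.float64(-118.1))
top carrier (array([ 0.4524, -0.1934]), np.float64(-72.5))
scene rim (array([0.584 , 0.2636]), np.float64(-218.8))
scene lid (array([ 0.4395, -0.356 ]), np.float64(-136.2))
scene carrier (array([ 0.448 , -0.1887]), np.float64(-104.5))
top (np.float64(391.45097855473097), np.float64(234.84882030319542))
top (np.float64(393.7303050518647), np.float64(233.3397478760909))
scene (np.float64(299.7541556528593), np.float64(326.9814955691296))
scene (np.float64(299.78815578196145), np.float64(318.8785480935833))
```

```bash
R='' ; python3 -m jog '[{"x":0.35,"y":0.55,"rz":0.6,"jaw":0.2},{"x":0.35,"y":0.55,"rz":0.6,"jaw":0.2},{"x":0.35,"y":0.55,"rz":0.6,"jaw":0.2},{"x":0.35,"y":0.55,"rz":0.6,"jaw":0.2},{"x":0.35,"y":0.55,"rz":0.6,"jaw":0.2},{"x":0.35,"y":0.55,"rz":0.6,"jaw":0.2},{"x":0.35,"y":0.55,"rz":0.6,"jaw":0.2},{"x":0.35,"y":0.55,"rz":0.6,"jaw":0.2}]'
python3 -m jog '[{"x":0.35,"y":0.55,"rz":0.6,"jaw":0.2},{"x":0.35,"y":0.55,"rz":0.6,"jaw":0.2},{"x":0.35,"y":0.55,"rz":0.6,"jaw":0.2},{"x":0.35,"y":0.55,"rz":0.6,"jaw":0.2},{"x":0.35,"y":0.55,"rz":0.6,"jaw":0.2},{"x":0.3,"y":0.55,"rz":0.6,"jaw":0.2},{"jaw":0.2}]'
cat > st.py <<'E'
from h import *
from scipy.spatial.transform import Rotation as Ro
o=get_obs();R=Ro.from_rotvec(o['orientation']).as_matrix()
print(round(o['clock'],2),o['tcp_pos'].round(4),'yaw',np.degrees(np.arctan2(R[1,0],R[0,0])).round(2),'z',R[:,2].round(3),'q',o['joints'].round(2),'F',o['contact_force'].round(1),o['moment'].round(2),o['grip_width'],o['gripper_force'])
E
python3 st.py
```

```text
0.1 [ 0.1589 -0.6554  0.1907] yaw 13.63 z [-0.001  0.002 -1.   ] q [ 1.22  0.48  0.02  1.56 -0.01  1.11 -0.08] F [ 0.8 -0.5 -0.7] [0.02 0.03 0.  ] 0.08562618231190526 0.0validation failed for argument at $[0]...
validation failed for argument at $[0]...
```

The rows probably need every key, so I'll write them in full.

```bash
python3 -m jog '[{"rx":0,"ry":0,"rz":0.6,"x":0.35,"y":0.55,"z":0,"jaw":0.2},{"rx":0,"ry":0,"rz":0.6,"x":0.35,"y":0.55,"z":0,"jaw":0.2},{"rx":0,"ry":0,"rz":0.6,"x":0.35,"y":0.55,"z":0,"jaw":0.2},{"rx":0,"ry":0,"rz":0.6,"x":0.35,"y":0.55,"z":0,"jaw":0.2},{"rx":0,"ry":0,"rz":0.6,"x":0.35,"y":0.55,"z":0,"jaw":0.2},{"rx":0,"ry":0,"rz":0.6,"x":0.35,"y":0.55,"z":0,"jaw":0.2},{"rx":0,"ry":0,"rz":0.6,"x":0.35,"y":0.55,"z":0,"jaw":0.2}]' && python3 st.py
```

```text
clock: 0.98
tcp_pos: [0.3064, -0.4236, 0.1913]
orientation: [-2.776, -1.47, 0.0]
contact_force: [1.0, 0.4, -0.2]
grip_width: 0.0514
gripper_force: 0.0
0.97 [ 0.3064 -0.4236  0.1913] yaw 55.82 z [-0.  0. -1.] q [ 1.02  0.24 -0.23  1.9   0.06  1.    0.17] F [ 1.   0.4 -0.2] [-0.03 -0.01  0.02] 0.05141959300945035 0.0
```

```bash
python3 -m jog '[{"rx":0,"ry":0,"rz":0.62,"x":0.34,"y":0.56,"z":-0.1,"jaw":0.2},{"rx":0,"ry":0,"rz":0.62,"x":0.34,"y":0.56,"z":-0.1,"jaw":0.2},{"rx":0,"ry":0,"rz":0.62,"x":0.34,"y":0.56,"z":-0.1,"jaw":0.2},{"rx":0,"ry":0,"rz":0.62,"x":0.34,"y":0.56,"z":-0.1,"jaw":0.2},{"rx":0,"ry":0,"rz":0.62,"x":0.34,"y":0.56,"z":-0.1,"jaw":0.2},{"rx":0,"ry":0,"rz":0.62,"x":0.34,"y":0.56,"z":-0.1,"jaw":0.2},{"rx":0,"ry":0,"rz":0.62,"x":0.34,"y":0.56,"z":-0.1,"jaw":0.2},{"rx":0,"ry":0,"rz":0,"x":0,"y":0,"z":-0.2,"jaw":0.2}]' >/dev/null&& python3 st.py
python3 - <<'E'
from h import *
a=grab_frame("scene")[:,:,::-1];b=grab_frame("top")[:,:,::-1]
f=lambda i,x,y:cv2.resize(i[y:y+100,x:x+100],None,fx=4,fy=4,interpolation=2)
cv2.imwrite("pics/d1.png",np.hstack([f(a,225,225),f(b,292,190)]))
E
```

```text
1.98 [ 0.4507 -0.1868  0.1377] yaw 99.38 z [ 0.002  0.001 -1.   ] q [ 0.7   0.28 -0.51  2.02  0.17  0.88  0.27] F [-0.3 -0.7  0. ] [-0.06  0.01 -0.04] 0.051248292651454766 0.0
```

View pics/d1.png

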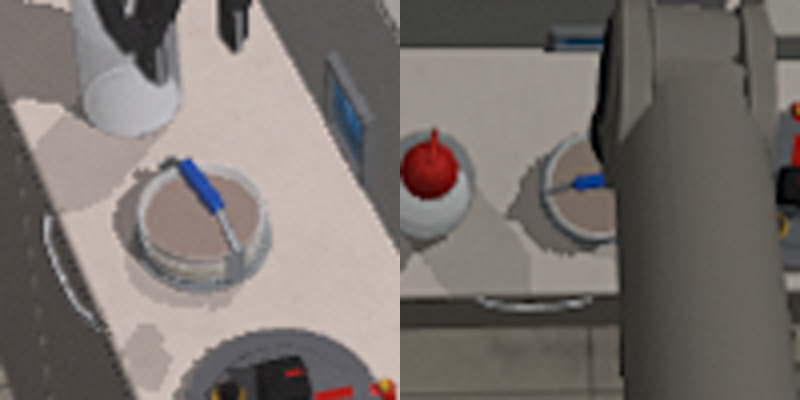

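The fingers straddle the blue bar at scene crop (150,70)/(235,30), above (205,185), and the way down is clear. I'll descend and grip.

```bash
python3 -m jog '[{"rx":0,"ry":0,"rz":0,"x":0,"y":-0.02,"z":-0.4,"jaw":0.2},{"rx":0,"ry":0,"rz":0,"x":0,"y":0,"z":-0.4,"jaw":0.2},{"rx":0,"ry":0,"rz":0,"x":0,"y":0,"z":-0.4,"jaw":0.2},{"rx":0,"ry":0,"rz":0,"x":0,"y":0,"z":-0.3,"jaw":0.2},{"rx":0,"ry":0,"rz":0,"x":0,"y":0,"z":-0.15,"jaw":0.2},{"rx":0,"ry":0,"rz":0,"x":0,"y":0,"z":0,"jaw":0.2}]' 40 && python3 st.py && python3 -m jog '[{"rx":0,"ry":0,"rz":0,"x":0,"y":0,"z":0,"jaw":-1},{"rx":0,"ry":0,"rz":0,"x":0,"y":0,"z":0,"jaw":-1},{"rx":0,"ry":0,"rz":0,"x":0,"y":0,"z":0,"jaw":-1},{"rx":0,"ry":0,"rz":0,"x":0,"y":0,"z":0,"jaw":-1},{"rx":0,"ry":0,"rz":0,"x":0,"y":0,"z":0,"jaw":-1}]' 40 && python3 st.py
```

```text
clock: 2.82
tcp_pos: [0.4482, -0.1917, 0.0384]
orientation: [-2.041, -2.387, 0.001]
contact_force: [0.8, 0.0, 1.6]
grip_width: 0.0513
gripper_force: 0.0
2.83 [ 0.4482 -0.1917  0.0384] yaw 98.94 z [-0.001  0.    -1.   ] q [ 0.65  0.43 -0.45  2.1   0.29  0.67  0.16] F [0.8 0.  1.6] [ 0.05 -0.05  0.03] 0.05129706377055099 0.0
clock: 3.45
tcp_pos: [0.4489, -0.191, 0.0387]
orientation: [2.04, 2.389, 0.0]
contact_force: [-0.1, -0.7, -0.6]
grip_width: 0.0001
gripper_force: 0.0
3.45 [ 0.4489 -0.191   0.0387] yaw 99.03 z [ 0. -0. -1.] q [ 0.65  0.43 -0.45  2.1   0.29  0.67  0.16] F [-0.1 -0.7 -0.6] [ 0.01 -0.   -0.05] 5.8893002827921775e-05 0.0
```

Run:
```python
from h import *
a=grab_frame("scene")[:,:,::-1];b=grab_frame("top")[:,:,::-1]
f=lambda i,x,y:cv2.resize(i[y:y+80,x:x+80],None,fx=5,fy=5,interpolation=2)
cv2.imwrite("pics/d2.png",np.hstack([f(a,235,225),f(b,300,200)]))
for z in(0,.02,.04,.06): print(proj("scene",(.4489,-.191,z)))
```

```text
(np.float64(275.75642885275533), np.float64(284.8427414135457))
(np.float64(275.55150310442576), np.float64(280.36366321028294))
(np.float64(275.34274901158363), np.float64(275.8009085798244))
(np.float64(275.1300582831996), np.float64(271.1521105966202))
```

View pics/d2.png

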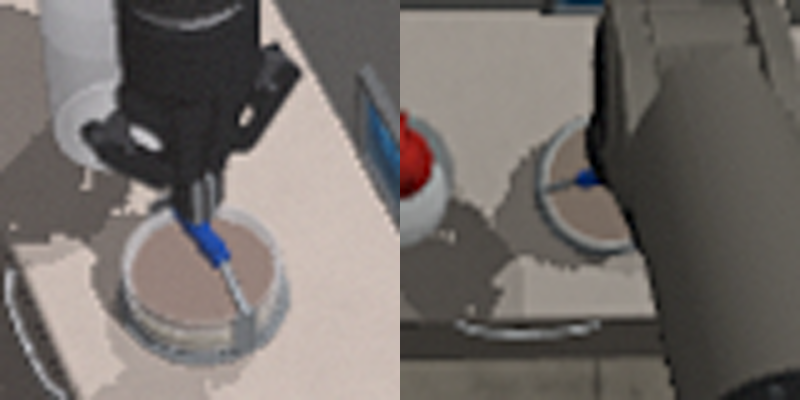

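Run:
```python
from h import *
a=grab_frame("scene").astype(int)
b0=cv2.imread("pics/scene0.png")[:,:,::-1].astype(int)
for im in(b0,a):
  for v in range(256,284):
    s=''
    for u in range(258,296):
        r,g,b=im[v,u]
        s+= 'B' if b>r*1.6 and b>60 and b>g*1.3 else '#' if r+g+b<150 else '+' if r+g+b<300 else '.'
    print(v,s)
```

```text
256 ......................................
257 ......................................
258 ......................................
259 ......................................
260 ......................................
261 ......................................
262 ......................................
263 ......................................
264 ......................................
265 ........++++BBB.......................
266 .......+++++BBBB......................
267 .......+....BBBBB.....................
268 ............+BBBBB....................
269 .............BBBBB....................
270 .............+BBBBB...................
271 ..............+BBBBB..................
272 ...............+BBBBB.................
273 ................+BBBBB................
274 ................+BBBBB................
275 .................+BBBBB...............
276 ..................+BBBB...............
277 ...................+B.................
278 ...................++.................
279 ......................................
280 ......................................
281 .+...................
[... 607 characters left out ...]
............
268 ............+##+.++...................
269 .............+B+.BB...................
270 .............+BBBBB...................
271 ..............+BBBBB..................
272 ...............+BBBBB.................
273 ................+BBBBB................
274 ................+BBBBB................
275 .................+BBBBB...............
276 ..................+BBBB...............
277 ...................BB.................
278 ....................+.................
279 ......................................
280 ......................................
281 .+....................................
282 ++....................................
283 ++....................................
```

The carrier hasn't moved. In the picture the shut fingertips end at about (273.5,269), just on top of the bar, which is about 27 mm higher than the reported TCP. I'll open, go down 24 mm while watching the force, and close again.

```bash
python3 -m jog '[{"rx":0,"ry":0,"rz":0,"x":0,"y":0,"z":0,"jaw":0.2},{"rx":0,"ry":0,"rz":0,"x":0,"y":0,"z":0,"jaw":0.2},{"rx":0,"ry":0,"rz":0,"x":0,"y":0,"z":0,"jaw":0.2},{"rx":0,"ry":0,"rz":0,"x":0,"y":0,"z":-0.1,"jaw":0.2},{"rx":0,"ry":0,"rz":0,"x":0,"y":0,"z":-0.1,"jaw":0.2}]' && python3 st.py; python3 -m jog '[{"rx":0,"ry":0,"rz":0,"x":0,"y":0,"z":-0.1,"jaw":0.2},{"rx":0,"ry":0,"rz":0,"x":0,"y":0,"z":-0.1,"jaw":0.2},{"rx":0,"ry":0,"rz":0,"x":0,"y":0,"z":0,"jaw":0.2}]'>/dev/null; python3 st.py;  python3 - <<'E'
from h import *
a=grab_frame("scene").astype(int)
for im in(a,):
  for v in range(250,284):
    s=''
    for u in range(250,300):
        r,g,b=im[v,u]
        s+= 'B' if b>r*1.6 and b>60 and b>g*1.3 else '#' if r+g+b<150 else '+' if r+g+b<300 else '.'
    print(v,s)
E
```

```text
clock: 4.22
tcp_pos: [0.4487, -0.191, 0.0261]
orientation: [-2.04, -2.389, 0.0]
contact_force: [-0.6, 0.4, -0.2]
grip_width: 0.0512
gripper_force: 0.0
4.22 [ 0.4487 -0.191   0.0261] yaw 99.02 z [-0.  0. -1.] q [ 0.64  0.45 -0.44  2.11  0.31  0.65  0.15] F [-0.6  0.4 -0.2] [ 0.05 -0.02 -0.02] 0.05121913833774339 0.0
4.6 [ 0.4484 -0.1908  0.014 ] yaw 99.03 z [-0.001  0.001 -1.   ] q [ 0.63  0.47 -0.43  2.11  0.32  0.62  0.13] F [-0.7  0.4 -0.1] [-0.02  0.01 -0.  ] 0.051157454443298674 0.0
250 .........#########################...########.....
251 .........+########################..+#######+.....
252 .......++++#######################+.+#######+.....
253 .++...+++++#################################......
254 ###+++++++##################################......
255 #+++++++++++#################+++###########+......
256 #++++++++..+##############+++..+#######++++.......
257 +++++#+++..#############+......+######+...........
258 +######++..+##########++.......#######............
259 +######++.+###########.........#######............
260 +######++.+##########+.........######+............
261
[... 561 characters left out ...]
+####+.+....+BBBBB......................
272 ........+.+####+.+.....+BBBBB.....................
273 ...........+###+.+......+BBBBB....................
274 ............##++.+......+BBBBB....................
275 ............+##+.+.......+BBBBB...................
276 .............+#+.+........+BBBB...................
277 ..............++.+.........+B.....................
278 ...............+............+.....................
279 ..................................................
280 ..................................................
281 .........+........................................
282 .........+........................................
283 ........++........................................
```

The fingers now straddle the bar, with the left tip at (266,277) and the right at (284,269). I'll go 4 mm lower, close, and test the lift.

```bash
python3 -m jog '[{"rx":0,"ry":0,"rz":0,"x":0,"y":0,"z":-0.07,"jaw":0.2},{"rx":0,"ry":0,"rz":0,"x":0,"y":0,"z":0,"jaw":-1},{"rx":0,"ry":0,"rz":0,"x":0,"y":0,"z":0,"jaw":-1},{"rx":0,"ry":0,"rz":0,"x":0,"y":0,"z":0,"jaw":-1},{"rx":0,"ry":0,"rz":0,"x":0,"y":0,"z":0,"jaw":-1},{"rx":0,"ry":0,"rz":0,"x":0,"y":0,"z":0,"jaw":-1}]' 70 >/dev/null; python3 st.py;python3 -m jog '[{"rx":0,"ry":0,"rz":0,"x":0,"y":0,"z":0.2,"jaw":-1},{"rx":0,"ry":0,"rz":0,"x":0,"y":0,"z":0.3,"jaw":-1},{"rx":0,"ry":0,"rz":0,"x":0,"y":0,"z":0,"jaw":-1}]' 70 >/dev/null; python3 st.py
```

```text
5.4 [ 0.4493 -0.1911  0.0108] yaw 99.03 z [ 0.001 -0.    -1.   ] q [ 0.62  0.47 -0.42  2.11  0.33  0.62  0.13] F [-0.9  0.3  5.7] [ 0.1   0.01 -0.01] 0.009985069760395008 69.50222611427307
5.78 [ 0.4495 -0.1914  0.0415] yaw 99.0 z [ 0.002 -0.001 -1.   ] q [ 0.65  0.42 -0.45  2.1   0.29  0.68  0.16] F [ 0.8 -0.2 -1.9] [-0.02 -0.01  0.01] 0.009915981342889447 68.5858154296875
```

```bash
python3 -m jog '[{"rx":0,"ry":0,"rz":0,"x":0,"y":0,"z":0.4,"jaw":-1},{"rx":0,"ry":0,"rz":0,"x":0,"y":0,"z":0.6,"jaw":-1},{"rx":0,"ry":0,"rz":0,"x":0,"y":0,"z":0.7,"jaw":-1},{"rx":0,"ry":0,"rz":0,"x":0,"y":0,"z":0.7,"jaw":-1},{"rx":0,"ry":0,"rz":0,"x":0,"y":0,"z":0.7,"jaw":-1},{"rx":0,"ry":0,"rz":0,"x":0,"y":0.1,"z":0.6,"jaw":-1},{"rx":0,"ry":0,"rz":0,"x":0,"y":0.25,"z":0.2,"jaw":-1},{"rx":0,"ry":0,"rz":0,"x":0.05,"y":0.4,"z":0,"jaw":-1}]' 70 >/dev/null; python3 st.py;python3 -m jog '[{"rx":0,"ry":0,"rz":0,"x":0.1,"y":0.5,"z":0,"jaw":-1},{"rx":0,"ry":0,"rz":0,"x":0.1,"y":0.6,"z":0,"jaw":-1},{"rx":0,"ry":0,"rz":0,"x":0.1,"y":0.7,"z":0,"jaw":-1},{"rx":0,"ry":0,"rz":0,"x":0.1,"y":0.7,"z":0,"jaw":-1},{"rx":0,"ry":0,"rz":0,"x":0.1,"y":0.7,"z":0,"jaw":-1},{"rx":0,"ry":0,"rz":0,"x":0.2,"y":0.7,"z":0,"jaw":-1},{"rx":0,"ry":0,"rz":0,"x":0.3,"y":0.7,"z":0,"jaw":-1},{"rx":0,"ry":0,"rz":0,"x":0.3,"y":0.6,"z":0,"jaw":-1}]' 70 >/dev/null; python3 st.py
```

```text
6.78 [ 0.4514 -0.1455  0.274 ] yaw 98.94 z [-0. -0. -1.] q [ 0.71  0.11 -0.56  1.88  0.06  1.17  0.28] F [ 0.5  0.4 -2. ] [ 0.04 -0.01 -0.01] 0.009688877798024492 68.68008971214294
7.78 [0.5287 0.1681 0.2725] yaw 99.11 z [-0.003 -0.    -1.   ] q [ 0.21  0.3  -0.78  1.7   0.22  1.23 -0.46] F [ 0.9 -0.3 -1.9] [-0.06 -0.07 -0.05] 0.009900203830279012 68.67055177688599
```

```bash
python3 -m jog '[{"rx":0,"ry":0,"rz":0,"x":0.3,"y":0.5,"z":0,"jaw":-1},{"rx":0,"ry":0,"rz":0,"x":0.3,"y":0.5,"z":-0.3,"jaw":-1},{"rx":0,"ry":0,"rz":0,"x":0.2,"y":0.3,"z":-0.5,"jaw":-1},{"rx":0,"ry":0,"rz":0,"x":0.1,"y":0.2,"z":-0.6,"jaw":-1},{"rx":0,"ry":0,"rz":0,"x":0.1,"y":0.1,"z":-0.6,"jaw":-1},{"rx":0,"ry":0,"rz":0,"x":0,"y":0,"z":-0.4,"jaw":-1},{"rx":0,"ry":0,"rz":0,"x":0,"y":0,"z":0,"jaw":-1},{"rx":0,"ry":0,"rz":0,"x":0,"y":0,"z":0,"jaw":-1}]' 70 >/dev/null; python3 st.py;python3 - <<'E'
from fit import *
im={n:grab_frame(n)[:,:,::-1].copy() for n in("scene","top")}
f=lambda i,x,y:cv2.resize(i[y:y+100,x:x+100],None,fx=4,fy=4,interpolation=2)
cv2.imwrite("pics/e1.png",np.hstack([f(im["scene"],215,110),f(im["top"],155,150)]))
z=get_obs()['tcp_pos'][2]-.0108
for n in im:
    cv2.imwrite(f"pics/{n}1.png",im[n])
    print(n,'rim',fit(n,im[n],[(.064,.088)],(.588,.264),.008),'carrier',fit(n,im[n],[(.05,z),(.05,z+.003)],(.588,.264)))
E
```

```text
8.78 [0.5895 0.2626 0.1306] yaw 99.05 z [-0.  0. -1.] q [-0.02  0.59 -0.71  1.65  0.42  1.06 -0.69] F [-0.7 -0.7 -1.8] [ 0.01 -0.02 -0.01] 0.009793735660291009 68.62835168838501
scene rim (array([0.5853, 0.2763]), np.float64(-90.6)) carrier (array([0.5919, 0.2815]), np.float64(-181.8))
top rim (array([0.5903, 0.2668]), np.float64(-51.8)) carrier (array([0.5691, 0.268 ]), np.float64(-129.0))
```

View pics/e1.png

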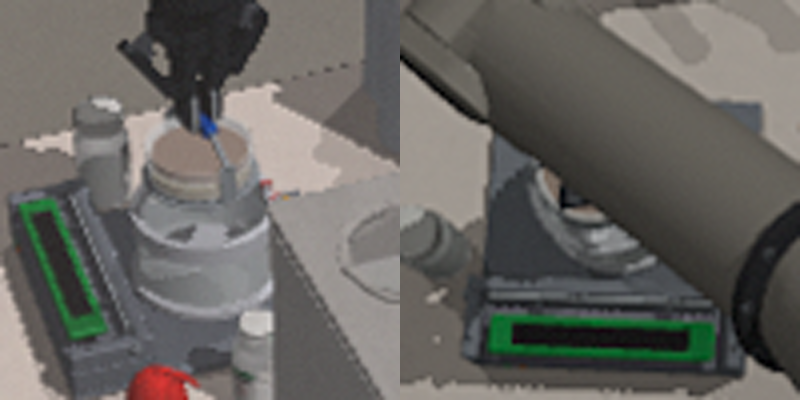

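In the scene crop the carrier (columns 143–262) is centred over the jar (133–270), and it hangs level. I'll nudge it slightly and lower it while watching the force.

```bash
python3 -m jog '[{"rx":0,"ry":0,"rz":0,"x":-0.03,"y":0.02,"z":-0.15,"jaw":-1},{"rx":0,"ry":0,"rz":0,"x":0,"y":0,"z":-0.15,"jaw":-1},{"rx":0,"ry":0,"rz":0,"x":0,"y":0,"z":-0.15,"jaw":-1},{"rx":0,"ry":0,"rz":0,"x":0,"y":0,"z":-0.15,"jaw":-1},{"rx":0,"ry":0,"rz":0,"x":0,"y":0,"z":0,"jaw":-1}]' 70 >/dev/null; python3 st.py; python3 -m jog '[{"rx":0,"ry":0,"rz":0,"x":0,"y":0,"z":-0.2,"jaw":-1},{"rx":0,"ry":0,"rz":0,"x":0,"y":0,"z":-0.2,"jaw":-1},{"rx":0,"ry":0,"rz":0,"x":0,"y":0,"z":-0.2,"jaw":-1},{"rx":0,"ry":0,"rz":0,"x":0,"y":0,"z":-0.2,"jaw":-1},{"rx":0,"ry":0,"rz":0,"x":0,"y":0,"z":-0.1,"jaw":-1},{"rx":0,"ry":0,"rz":0,"x":0,"y":0,"z":0,"jaw":-1}]' 70 >/dev/null; python3 st.py
```

```text
9.5 [0.5874 0.2627 0.0932] yaw 99.03 z [-0.002 -0.001 -1.   ] q [-0.03  0.62 -0.69  1.68  0.46  1.   -0.72] F [-0.6 -0.1 -2. ] [ 0.03 -0.01 -0.  ] 0.009589306947140167 68.64027857780457
10.25 [0.5877 0.263  0.0398] yaw 99.03 z [-0.001 -0.    -1.   ] q [-0.06  0.69 -0.65  1.72  0.51  0.92 -0.76] F [-0.3  0.1 -2.2] [ 0.02  0.03 -0.04] 0.009630759130238016 68.65776658058167
```

```bash
python3 -m jog '[{"rx":0,"ry":0,"rz":0,"x":0,"y":0,"z":-0.12,"jaw":-1},{"rx":0,"ry":0,"rz":0,"x":0,"y":0,"z":-0.07,"jaw":-1},{"rx":0,"ry":0,"rz":0,"x":0,"y":0,"z":-0.03,"jaw":-1},{"rx":0,"ry":0,"rz":0,"x":0,"y":0,"z":0,"jaw":-1}]' 70 >/dev/null; python3 st.py
```

```text
10.75 [0.588  0.2632 0.0272] yaw 99.03 z [ 0.  0. -1.] q [-0.06  0.7  -0.64  1.72  0.52  0.9  -0.77] F [ 0.1 -0.1 -3.6] [ 0.01 -0.01 -0.04] 0.010017371358772944 68.69985938072205
```

```bash
python3 -m jog '[{"rx":0,"ry":0,"rz":0,"x":0,"y":0,"z":-0.02,"jaw":-1},{"rx":0,"ry":0,"rz":0,"x":0,"y":0,"z":0,"jaw":-1}]' 70 >/dev/null; python3 st.py; python3 -m jog '[{"rx":0,"ry":0,"rz":0,"x":0,"y":0,"z":-0.02,"jaw":-1},{"rx":0,"ry":0,"rz":0,"x":0,"y":0,"z":0,"jaw":-1}]' 70 >/dev/null; python3 st.py
```

```text
11.0 [0.5883 0.2634 0.0269] yaw 99.02 z [ 0.001  0.    -1.   ] q [-0.07  0.7  -0.64  1.72  0.52  0.9  -0.77] F [-1.1 -0.4  4.9] [-0.39  0.53  0.01] 0.009986144626174727 69.6509063243866
11.25 [0.5883 0.2633 0.0269] yaw 99.02 z [ 0.001 -0.001 -1.   ] q [-0.07  0.7  -0.64  1.72  0.52  0.9  -0.77] F [-5.5 -2.9 13.3] [-0.84  1.13 -0.02] 0.009759256742146488 70.83336353302002
```

The carrier is on the floor at the expected height. I'll relieve the force, open partway, and rise.

```bash
python3 -m jog '[{"rx":0,"ry":0,"rz":0,"x":0,"y":0,"z":0.03,"jaw":-0.9},{"rx":0,"ry":0,"rz":0,"x":0,"y":0,"z":0,"jaw":-0.4},{"rx":0,"ry":0,"rz":0,"x":0,"y":0,"z":0,"jaw":-0.1},{"rx":0,"ry":0,"rz":0,"x":0,"y":0,"z":0,"jaw":0},{"rx":0,"ry":0,"rz":0,"x":0,"y":0,"z":0.2,"jaw":0},{"rx":0,"ry":0,"rz":0,"x":0,"y":0,"z":0.3,"jaw":0},{"rx":0,"ry":0,"rz":0,"x":0,"y":0,"z":0.5,"jaw":0},{"rx":0,"ry":0,"rz":0,"x":0,"y":0,"z":0.7,"jaw":0}]' 70 >/dev/null; python3 st.py; python3 -m jog '[{"rx":0,"ry":0,"rz":0,"x":0,"y":0,"z":0.9,"jaw":0},{"rx":0,"ry":0,"rz":0,"x":-0.1,"y":-0.2,"z":0.9,"jaw":0},{"rx":0,"ry":0,"rz":-0.5,"x":-0.2,"y":-0.6,"z":0.4,"jaw":0.3},{"rx":0,"ry":0,"rz":-1,"x":-0.25,"y":-0.9,"z":0,"jaw":1},{"rx":0,"ry":0,"rz":-1,"x":-0.25,"y":-0.9,"z":0,"jaw":1},{"rx":0,"ry":0,"rz":-1,"x":-0.25,"y":-0.9,"z":0,"jaw":1},{"rx":0,"ry":0,"rz":-1,"x":-0.25,"y":-0.9,"z":0,"jaw":1},{"rx":0,"ry":0,"rz":-1,"x":-0.25,"y":-0.9,"z":0,"jaw":1}]' 70 >/dev/null; python3 st.py
python3 - <<'E'
from h import *
a=grab_frame("scene")[:,:,::-1];cv2.imwrite("pics/f_s.png",a);t=grab_frame("top")[:,:,::-1];cv2.imwrite("pics/f_t.png",t)
from fit import fit
for n,i in(("scene",a),("top",t)):
    print(n,fit(n,i,[(.064,.088),(.056,.088)],(.588,.265),.008),fit(n,i,[(.066,.015)],(.443,-.354),.015))
# stripe direction
for n,im,bx in(("top",cv2.imread("pics/top0.png"),(386,221,10,10)),("scene",cv2.imread("pics/scene0.png"),(302,318,24,12))):
    x,y,w,h=bx;b,g,r=[c.astype(int) for c in cv2.split(im[y:y+h,x:x+w])]
    v,u=np.nonzero((r>1.8*g)&(r>1.8*b)&(r>80));m=np.c_[u+x,v+y].astype(float);c=m.mean(0);vt=np.linalg.svd(m-c)[2][0]
    d=bp(n,*(c+4*vt),.016)-bp(n,*(c-4*vt),.016);d*=np.sign(d[0]);print(n,len(m),bp(n,*c,.016),np.degrees(np.arctan2(d[1],d[0])))
E
```

```text
12.25 [0.5876 0.263  0.1302] yaw 99.04 z [-0.001 -0.    -1.   ] q [-0.02  0.59 -0.71  1.65  0.42  1.06 -0.7 ] F [ 0.9  0.2 -0.1] [-0.03  0.03  0.02] 0.04267720047382386 0.0
13.25 [ 0.4945 -0.0561  0.2623] yaw 43.73 z [ 0.003 -0.    -1.   ] q [ 0.47  0.16 -0.53  1.85  0.09  1.15 -0.9 ] F [ 0.9 -0.4 -0.3] [-0.05 -0.04  0.03] 0.08520603336494467 0.0
scene (array([0.5822, 0.2663]), np.float64(-222.0)) (array([ 0.4395, -0.356 ]), np.float64(-136.5))
top (array([0.5918, 0.2663]), np.float64(-261.1)) (array([ 0.4433, -0.3514]), np.float64(-118.8))
top 22 [ 0.48069486 -0.35992705] -3.4702163017878442
scene 49 [ 0.49127513 -0.36259713] -18.496057460210707
```

Run:
```python
from fit import *
for q,z in[((304.25,324.5),.0155),((313,322.7),.0155),((321.5,322.5),.0155)]:print(bp("scene",*q,z))
for n in("scene","top"):
    im=cv2.imread(f"pics/{n}0.png")
    for c in([(.066,.015)],[(.066,.015),(.066,.009)],[(.066,.009)]): print(n,fit(n,im,c,(.442,-.356),.012))
im=cv2.imread("pics/top0.png").astype(int).sum(2)
im2=cv2.imread("pics/top0.png").astype(int)
for v in range(214,260):
    print(v,''.join('R' if (im2[v,u,2]>1.8*im2[v,u,1] and im2[v,u,2]>80) else '#' if im[v,u]<90 else '+' if im[v,u]<200 else 'o' if im[v,u]<340 else '.' for u in range(366,416)))
```

```text
[ 0.46691138 -0.35758171]
[ 0.49065764 -0.3610732 ]
[ 0.5117948  -0.36899115]
scene (array([ 0.4395, -0.356 ]), np.float64(-136.2))
scene (array([ 0.4399, -0.3544]), np.float64(-251.1))
scene (array([ 0.441 , -0.3522]), np.float64(-131.6))
top (array([ 0.4433, -0.3514]), np.float64(-118.1))
top (array([ 0.4438, -0.3521]), np.float64(-232.6))
top (array([ 0.4438, -0.3529]), np.float64(-115.8))
214 ..................................................
215 ..................................................
216 .......................oRRoo......................
217 .......................oRooo......................
218 .....................ooo++oo......................
219 ...................oooooRRRoo.....................
220 ...............ooooooooooooooooo..................
221 .............ooooooooooooooooooooo................
222 ............ooooooooooooooooooooooo...............
223 ..........oooooooooooooooRoooooooooo..............
224 .........oooooooooooooooRRRooooooooooo............
225 .......oooooooooooooooooRRRooooooooooo............
226 ......ooooooooooooooooooRRRoooooooooooo.
[... 1125 characters left out ...]
oooo++++###+ooooooooooooooooooo.........
248 ....ooooooooooo+++++ooooooooooooooooooooo.........
249 .....oooo+ooooo+++++oooooooooooooooooooo..........
250 ......oooo+ooooooo+++oooooooooooooooooo...........
251 ......ooooo+oooooooooooooooooooooooooo............
252 .......ooooo++ooooooooooooooooooooooo.............
253 .........oooo++ooooooooooooooooooooo..............
254 ..........oooo++oooooooooooooooooo................
255 ...........oooo+++ooooooooooo+ooo.................
256 ..............oooo+++oooooo+ooo...................
257 ................oooo++++++oo......................
258 .......................oo.........................
259 ..................................................
```

The stripe column stays at 391 (rows 224–230), so the lid's yaw is about -7°, with its centre at about (0.441,-0.354). I'll move over it with the fingers closing along the lid's y, which keeps them clear of the valve.

```bash
python3 -m jog '[{"rx":0,"ry":0,"rz":-0.7,"x":-0.15,"y":-0.7,"z":0,"jaw":1},{"rx":0,"ry":0,"rz":-0.9,"x":-0.15,"y":-0.8,"z":0,"jaw":1},{"rx":0,"ry":0,"rz":-0.9,"x":-0.15,"y":-0.8,"z":0,"jaw":1},{"rx":0,"ry":0,"rz":-0.9,"x":-0.15,"y":-0.8,"z":-0.4,"jaw":1},{"rx":0,"ry":0,"rz":-0.9,"x":-0.15,"y":-0.8,"z":-0.6,"jaw":1},{"rx":0,"ry":0,"rz":-0.7,"x":-0.1,"y":-0.7,"z":-0.7,"jaw":1},{"rx":0,"ry":0,"rz":0,"x":0,"y":-0.25,"z":-0.7,"jaw":1},{"rx":0,"ry":0,"rz":0,"x":0,"y":0,"z":-0.7,"jaw":1}]' 70 >/dev/null; python3 st.py
```

```text
14.35 [ 0.4448 -0.3473  0.0746] yaw -6.04 z [ 0.002 -0.001 -1.   ] q [ 0.72  0.45 -0.22  1.92  0.13  0.79 -1.24] F [ 0.  -0.6  0.4] [ 0.01 -0.03 -0.01] 0.08570990140583637 0.0
```

```bash
python3 -m jog '[{"rx":0,"ry":0,"rz":-0.1,"x":-0.06,"y":-0.11,"z":-0.2,"jaw":1},{"rx":0,"ry":0,"rz":0,"x":0,"y":0,"z":-0.3,"jaw":1},{"rx":0,"ry":0,"rz":0,"x":0,"y":0,"z":-0.3,"jaw":1},{"rx":0,"ry":0,"rz":0,"x":0,"y":0,"z":-0.2,"jaw":1},{"rx":0,"ry":0,"rz":0,"x":0,"y":0,"z":-0.15,"jaw":1},{"rx":0,"ry":0,"rz":0,"x":0,"y":0,"z":0,"jaw":1}]' 30 >/dev/null; python3 st.py;  python3 - <<'E'
from h import *
a=grab_frame("scene").astype(int)
for v in range(290,342,1):
    s=''
    for u in range(258,342):
        r,g,b=a[v,u]
        s+= 'R' if r>1.8*g and r>80 else '#' if r+g+b<100 else '+' if r+g+b<200 else 'o' if r+g+b<340 else '.'
    print(v,s)
E
```

```text
15.1 [ 0.4402 -0.3521  0.0051] yaw -6.96 z [-0.001  0.001 -1.   ] q [ 0.71  0.55 -0.19  1.95  0.16  0.66 -1.27] F [-0.6 -0.9  0.2] [-0.02  0.02  0.01] 0.08512588551490097 0.0
290 ........o...........o##+#+#++++++++++++++++++++++#...................o...oooooooo...
291 .........o...........+###+++++++++++++++++++++++++.......................ooooo+ooo..
292 ..........o..........o#+#++++++++++++++++++++++++o.......................ooooo+oooo.
293 ......................+###+++++++++++++++++++++++........................ooooo++.oo.
294 ......................o+##++++++++++++++++++++++.........................ooooo+++.oo
295 .......................o+#++#++++++++++++++++++o.........................oooooo++ooo
296 ...........o............o+#+++++++++++++++++++o..........................ooooooo++oo
297 ............o............o+#+++#+++++++++++++o...........................ooooooo++oo
298 .............o............o+++++++++++++++++o............................oooooooo++o
299 ...........................+#+++++++++++++++o............................ooooooooo++
300 ...............o...........+##+
[... 3002 characters left out ...]
.....oooo+ooooooooo+oo+++ooooooooooooooooooooooooooooo..................o#+++
335 ooooo.......ooooooooooooooooooooooooooooooooooooooooooooooooo..................##+++
336 oooooo......ooooooooooooooooooooooooooooooooooooooooooooooooo..................##+++
337 oooo+o.......oo+oooooooooooooooooooooooooooooooooooooooooooo...................+##++
338 ooooooo.......oo+ooooooooooooooooooooooooooooooooo.ooooooooo....................####
339 ooooo+o........ooooooooooooooooooooooooooooooooo.oooooooooo.....................o++o
340 oooooooo.......ooooooooooooooooooooooooooooooo..oooooooooo........................o.
341 oooooooo.........o+ooooooooooooooooooooooooo..ooooooooooo...........................
```

The fingers straddle the knob, with the near finger at columns 290–301 and nothing touching. I'll close gently.

```bash
python3 -m jog '[{"rx":0,"ry":0,"rz":0,"x":0,"y":0,"z":0,"jaw":0.2},{"rx":0,"ry":0,"rz":0,"x":0,"y":0,"z":0,"jaw":-0.1},{"rx":0,"ry":0,"rz":0,"x":0,"y":0,"z":0,"jaw":-1},{"rx":0,"ry":0,"rz":0,"x":0,"y":0,"z":0,"jaw":-1},{"rx":0,"ry":0,"rz":0,"x":0,"y":0,"z":0,"jaw":-1}]' 30 >/dev/null; python3 st.py;python3 -m jog '[{"rx":0,"ry":0,"rz":0,"x":0,"y":0,"z":0,"jaw":-1},{"rx":0,"ry":0,"rz":0,"x":0,"y":0,"z":0,"jaw":-1},{"rx":0,"ry":0,"rz":0,"x":0,"y":0,"z":0.2,"jaw":-1},{"rx":0,"ry":0,"rz":0,"x":0,"y":0,"z":0.3,"jaw":-1},{"rx":0,"ry":0,"rz":0,"x":0,"y":0,"z":0,"jaw":-1}]' 90 >/dev/null; python3 st.py
```

```text
15.78 [ 0.4406 -0.3527  0.0062] yaw -6.99 z [ 0.    -0.001 -1.   ] q [ 0.71  0.55 -0.19  1.95  0.16  0.66 -1.27] F [-0.7  0.6  6.5] [ 0.14  0.28 -0.07] 0.030793983901482663 29.89454537630081
16.4 [ 0.4417 -0.3533  0.0375] yaw -6.98 z [ 0.003 -0.002 -1.   ] q [ 0.72  0.5  -0.2   1.94  0.15  0.72 -1.26] F [-0.7  0.1 -2.9] [ 0.02  0.04 -0.04] 0.028564642399237665 89.10471268973197
```

```bash
python3 -m jog '[{"rx":0,"ry":0,"rz":0,"x":0,"y":0,"z":0.5,"jaw":-1},{"rx":0,"ry":0,"rz":0,"x":0,"y":0,"z":0.7,"jaw":-1},{"rx":0,"ry":0,"rz":0,"x":0,"y":0,"z":0.8,"jaw":-1},{"rx":0,"ry":0,"rz":0,"x":0,"y":0,"z":0.8,"jaw":-1},{"rx":0,"ry":0,"rz":0,"x":0,"y":0.1,"z":0.7,"jaw":-1},{"rx":0,"ry":0,"rz":0,"x":0,"y":0.3,"z":0.4,"jaw":-1},{"rx":0,"ry":0,"rz":0,"x":0,"y":0.5,"z":0.1,"jaw":-1},{"rx":0,"ry":0,"rz":0,"x":0.05,"y":0.7,"z":0,"jaw":-1}]' 90 >/dev/null; python3 st.py;python3 -m jog '[{"rx":0,"ry":0,"rz":0,"x":0.1,"y":0.8,"z":0,"jaw":-1},{"rx":0,"ry":0,"rz":0,"x":0.1,"y":0.85,"z":0,"jaw":-1},{"rx":0,"ry":0,"rz":0,"x":0.1,"y":0.85,"z":0,"jaw":-1},{"rx":0,"ry":0,"rz":0,"x":0.15,"y":0.85,"z":0,"jaw":-1},{"rx":0,"ry":0,"rz":0,"x":0.2,"y":0.85,"z":0,"jaw":-1},{"rx":0,"ry":0,"rz":0,"x":0.2,"y":0.85,"z":0,"jaw":-1},{"rx":0,"ry":0,"rz":0,"x":0.2,"y":0.85,"z":0,"jaw":-1},{"rx":0,"ry":0,"rz":0,"x":0.2,"y":0.8,"z":0,"jaw":-1}]' 90 >/dev/null; python3 st.py
```

```text
17.4 [ 0.4432 -0.2564  0.2761] yaw -7.1 z [ 0.001 -0.001 -1.   ] q [ 0.66  0.15 -0.29  1.82  0.05  1.18 -1.34] F [ 0.5  0.2 -1.9] [ 0.09 -0.07  0.01] 0.02815106354655696 89.40740167265176
18.4 [0.5183 0.1471 0.2754] yaw -6.97 z [-0. -0. -1.] q [ 0.12  0.24 -0.61  1.74  0.14  1.21 -2.22] F [ 0.4  0.6 -2. ] [-0.02 -0.03 -0.03] 0.0278929380817051 89.44997669066652
```

```bash
python3 -m jog '[{"rx":0,"ry":0,"rz":0.1,"x":0.3,"y":0.6,"z":0,"jaw":-1},{"rx":0,"ry":0,"rz":0.1,"x":0.3,"y":0.5,"z":-0.2,"jaw":-1},{"rx":0,"ry":0,"rz":0.16,"x":0.3,"y":0.4,"z":-0.5,"jaw":-1},{"rx":0,"ry":0,"rz":0,"x":0.16,"y":0.24,"z":-0.6,"jaw":-1},{"rx":0,"ry":0,"rz":0,"x":0.06,"y":0.12,"z":-0.6,"jaw":-1},{"rx":0,"ry":0,"rz":0,"x":0,"y":0,"z":-0.5,"jaw":-1},{"rx":0,"ry":0,"rz":0,"x":0,"y":0,"z":-0.27,"jaw":-1},{"rx":0,"ry":0,"rz":0,"x":0,"y":0,"z":0,"jaw":-1}]' 90 >/dev/null; python3 st.py;python3 - <<'E'
from fit import *
im={n:grab_frame(n)[:,:,::-1].copy() for n in("scene","top")}
z=get_obs()['tcp_pos'][2]-.0062
for n in im:
    cv2.imwrite(f"pics/{n}2.png",im[n])
    print(n,'lid',fit(n,im[n],[(.066,z+.009),(.066,z+.015)],(.588,.264),.008))
f=lambda i,x,y:cv2.resize(i[y:y+80,x:x+80],None,fx=5,fy=5,interpolation=2)
cv2.imwrite("pics/e2.png",np.hstack([f(im["scene"],225,115),f(im["top"],165,155)]))
E
```

```text
19.4 [0.585  0.2565 0.1144] yaw -3.38 z [-0.002 -0.001 -1.   ] q [-0.1   0.56 -0.58  1.68  0.35  1.   -2.43] F [ 0.  -0.1 -1.4] [ 0.02  0.01 -0.04] 0.028129909149787444 89.4301739965158
scene lid (array([0.5865, 0.251 ]), np.float64(-234.9))
top lid (array([0.5721, 0.2495]), np.float64(-66.0))
```

View pics/e2.png

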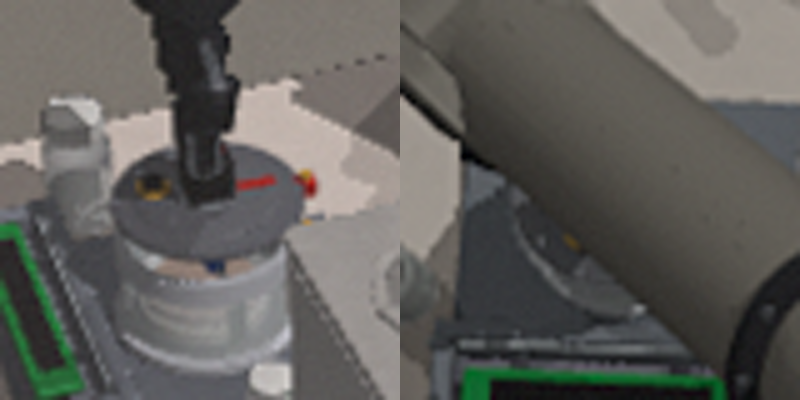

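```bash
sed 's/,span=.012):/,span=.012,lo=0,hi=360):/; s/np.linspace(0,2\*np.pi,120,endpoint=False)/np.radians(np.linspace(lo,hi,120,endpoint=False))/' fit.py > fit2.py
python3 - <<'E'
from fit2 import *
S0=cv2.imread("pics/scene0.png");Sf=cv2.imread("pics/f_s.png");S2=cv2.imread("pics/scene2.png");T0=cv2.imread("pics/top0.png");Tf=cv2.imread("pics/f_t.png")
z=.1144-.0062
for lo,hi in((0,360),(60,300),(90,270),(20,250)):
    print(lo,hi,[fit("scene",i,[(.064,.088),(.056,.088)],(.588,.264),.01,lo,hi)[0].tolist() for i in(S0,Sf)],[fit("top",i,[(.064,.088),(.056,.088)],(.588,.264),.01,lo,hi)[0].tolist() for i in(T0,Tf)],
     [fit("scene",S2,[(.066,zz+.009),(.066,zz+.015)],(.586,.256),.01,lo,hi) for zz in(z,z-.005)])
a=S0[:,:,::-1].astype(int)
for v in range(146,176):print(v,''.join('R' if (a[v,u,0]>1.6*a[v,u,1]) else chr(48+min(9,a[v,u].sum()//75)) for u in range(242,292)))
print(proj("scene",(.588,.264,.088)))
E
```

```text
0 360 [[0.584, 0.2636], [0.5822, 0.2663]] [[0.5914, 0.2663], [0.5918, 0.2663]] [(array([0.5873, 0.2537]), np.float64(-233.9)), (array([0.5892, 0.26  ]), np.float64(-231.7))]
60 300 [[0.5833, 0.263], [0.5887, 0.2677]] [[0.5924, 0.2661], [0.5925, 0.2662]] [(array([0.5862, 0.2522]), np.float64(-220.0)), (array([0.5881, 0.2587]), np.float64(-218.4))]
90 270 [[0.5831, 0.2627], [0.5824, 0.2675]] [[0.587, 0.2697], [0.5925, 0.2664]] [(array([0.5862, 0.2532]), np.float64(-237.5)), (array([0.5879, 0.2598]), np.float64(-236.8))]
20 250 [[0.5835, 0.2636], [0.5821, 0.2666]] [[0.5873, 0.2697], [0.5923, 0.2661]] [(array([0.5869, 0.2551]), np.float64(-237.5)), (array([0.5885, 0.262 ]), np.float64(-236.3))]
146 55544667777776777777777777777777777777777777777777
147 55444677777777777777777777777777777777777777777777
148 44444567777777777777777777777777777777777777766777
149 44455567777777777777777777777777777777777777777777
150 44455567777777777777777766767777777777777777777777
151 44455567777777777766666555555666677777777777777777
152 44455567777777776655555554443344576677777777777777
153 44445567777
[... 613 characters left out ...]
5555554444444444433464565555555
165 22222246755555555555555555555444444333575355555555
166 22222236765555555555556666666544444345774335555555
167 22222233677655555666666666666643334467764335555555
168 32222233356766566666666666666433345776554333555555
169 32222223334677666666665666666655577765554343555555
170 33222223333356676766666666666667766555554344455555
171 43222223333333456777776667776766555555554333335555
172 44322223443333334444555555555555555555554333335555
173 45322233444333334444444444555555555555554333433555
174 44322233444444444444444455555555555555554333333455
175 44332233444444444444444445555555555555554333333455
(np.float64(265.8612927524117), np.float64(160.68664987010624))
```

The lid hangs level over the jar in the scene crop (columns 108–305), a little short in y, and the key points to the notch side. I'll shift to (0.5875,0.264) and lower until it touches.

```bash
python3 -m jog '[{"rx":0,"ry":0,"rz":0,"x":0.04,"y":0.12,"z":0,"jaw":-1},{"rx":0,"ry":0,"rz":0,"x":0,"y":0,"z":-0.1,"jaw":-1},{"rx":0,"ry":0,"rz":0,"x":0,"y":0,"z":-0.1,"jaw":-1},{"rx":0,"ry":0,"rz":0,"x":0,"y":0,"z":-0.1,"jaw":-1},{"rx":0,"ry":0,"rz":0,"x":0,"y":0,"z":0,"jaw":-1}]' 90 >/dev/null; python3 st.py;python3 -m jog '[{"rx":0,"ry":0,"rz":0,"x":0,"y":0,"z":-0.04,"jaw":-1},{"rx":0,"ry":0,"rz":0,"x":0,"y":0,"z":0,"jaw":-1}]' 90 >/dev/null; python3 st.py
```

```text
20.12 [0.5875 0.2639 0.0965] yaw -3.38 z [-0.001 -0.001 -1.   ] q [-0.12  0.59 -0.57  1.69  0.37  0.98 -2.44] F [-0.1  0.2 -3. ] [ 0.03  0.03 -0.01] 0.02835825965631401 89.39669010222133
20.38 [0.588  0.2644 0.0949] yaw -3.38 z [-0. -0. -1.] q [-0.12  0.59 -0.57  1.69  0.37  0.97 -2.45] F [-0.6  0.1 -1. ] [0.01 0.03 0.04] 0.02817476863363717 89.3768875549722
```

```bash
python3 -m jog '[{"rx":0,"ry":0,"rz":0,"x":0,"y":0,"z":-0.03,"jaw":-1},{"rx":0,"ry":0,"rz":0,"x":0,"y":0,"z":0,"jaw":-1}]' 90 >/dev/null; python3 st.py;python3 -m jog '[{"rx":0,"ry":0,"rz":0,"x":0,"y":0,"z":-0.03,"jaw":-1},{"rx":0,"ry":0,"rz":0,"x":0,"y":0,"z":0,"jaw":-1}]' 90 >/dev/null; python3 st.py
```

```text
20.62 [0.5878 0.2647 0.0937] yaw -3.36 z [ 0.  0. -1.] q [-0.12  0.59 -0.57  1.69  0.37  0.97 -2.45] F [-1.5  0.5  3.3] [-0.14  0.45 -0.07] 0.028339662945786978 90.0537013169378
20.88 [0.5871 0.2651 0.0921] yaw -3.35 z [-0.001  0.    -1.   ] q [-0.12  0.59 -0.57  1.69  0.37  0.97 -2.45] F [-5.4 -0.8  6.4] [-0.32  1.04 -0.16] 0.028451939778606588 90.76850079931319
```

```bash
python3 -m jog '[{"rx":0,"ry":0,"rz":0,"x":-0.025,"y":0,"z":0,"jaw":-1},{"rx":0,"ry":0,"rz":0,"x":0,"y":0,"z":0,"jaw":-1}]' 90 >/dev/null; python3 st.py;python3 -m jog '[{"rx":0,"ry":0,"rz":0,"x":0,"y":0,"z":-0.03,"jaw":-1},{"rx":0,"ry":0,"rz":0,"x":0,"y":0,"z":0,"jaw":-1}]' 90 >/dev/null; python3 st.py
```

```text
21.12 [0.5868 0.265  0.092 ] yaw -3.36 z [ 0.001  0.001 -1.   ] q [-0.12  0.59 -0.57  1.69  0.37  0.97 -2.45] F [-2.8  2.   3.9] [ 0.05  0.37 -0.02] 0.02807913792382735 90.33511325164
21.38 [0.5865 0.2649 0.0894] yaw -3.34 z [ 0.     0.001 -1.   ] q [-0.12  0.6  -0.56  1.69  0.37  0.96 -2.45] F [-0.9  2.1 -1.3] [0.57 0.1  0.14] 0.028128793297708527 89.55612567253411
```

```bash
python3 -m jog '[{"rx":0,"ry":0,"rz":0,"x":-0.01,"y":0,"z":-0.04,"jaw":-1},{"rx":0,"ry":0,"rz":0,"x":0,"y":0,"z":0,"jaw":-1}]' 90 >/dev/null; python3 st.py;python3 -m jog '[{"rx":0,"ry":0,"rz":0,"x":0,"y":0,"z":-0.03,"jaw":-1},{"rx":0,"ry":0,"rz":0,"x":0,"y":0,"z":0,"jaw":-1}]' 90 >/dev/null; python3 st.py
```

```text
21.62 [0.5863 0.2647 0.0869] yaw -3.36 z [ 0.001  0.001 -1.   ] q [-0.12  0.6  -0.56  1.7   0.38  0.96 -2.45] F [-0.4  1.9 -2.5] [ 0.7  -0.34  0.19] 0.02842283209279511 89.5210944651626
21.88 [0.5867 0.2648 0.0858] yaw -3.37 z [ 0.001  0.001 -1.   ] q [-0.12  0.6  -0.56  1.7   0.38  0.95 -2.45] F [2.6 3.7 0.7] [ 0.74 -0.54  0.27] 0.028121288915162513 89.69445776398061
```

```bash
python3 -m jog '[{"rx":0,"ry":0,"rz":0,"x":0.01,"y":0.01,"z":-0.03,"jaw":-1},{"rx":0,"ry":0,"rz":0,"x":0,"y":0,"z":0,"jaw":-1}]' 90 >/dev/null; python3 st.py;python3 -m jog '[{"rx":0,"ry":0,"rz":0,"x":0,"y":0,"z":-0.03,"jaw":-1},{"rx":0,"ry":0,"rz":0,"x":0,"y":0,"z":0,"jaw":-1}]' 90 >/dev/null; python3 st.py
```

```text
22.12 [0.5868 0.2649 0.0856] yaw -3.39 z [ 0.001 -0.001 -1.   ] q [-0.12  0.6  -0.56  1.7   0.38  0.96 -2.46] F [-3.9 -0.5 14.1] [-0.19  0.73  0.21] 0.028397635954958433 91.54659118534255
22.38 [0.5868 0.2649 0.0855] yaw -3.39 z [ 0.002 -0.001 -1.   ] q [-0.12  0.6  -0.56  1.7   0.38  0.96 -2.46] F [-6.6 -3.3 25. ] [-0.85  1.7   0.17] 0.02808864581902969 93.09152131900191
```

The hard stop at 0.0855 means the lid is seated. I'll relieve the load, release and rise, then move over the start bar while shutting the fingers.

```bash
python3 -m jog '[{"rx":0,"ry":0,"rz":0,"x":0,"y":0,"z":0.06,"jaw":-1},{"rx":0,"ry":0,"rz":0,"x":0,"y":0,"z":0,"jaw":-0.1},{"rx":0,"ry":0,"rz":0,"x":0,"y":0,"z":0,"jaw":0.1},{"rx":0,"ry":0,"rz":0,"x":0,"y":0,"z":0,"jaw":0.2},{"rx":0,"ry":0,"rz":0,"x":0,"y":0,"z":0.2,"jaw":0.2},{"rx":0,"ry":0,"rz":0,"x":0,"y":0,"z":0.4,"jaw":0.2},{"rx":0,"ry":0,"rz":0,"x":0,"y":0,"z":0.5,"jaw":0.2},{"rx":0,"ry":0,"rz":0,"x":0,"y":0,"z":0.5,"jaw":0.2}]' 60 >/dev/null; python3 st.py;python3 -m jog '[{"rx":0,"ry":0,"rz":0,"x":-0.3,"y":0.02,"z":0,"jaw":-1},{"rx":0,"ry":0,"rz":0,"x":-0.5,"y":0.02,"z":0,"jaw":-1},{"rx":0,"ry":0,"rz":0,"x":-0.5,"y":0.02,"z":0,"jaw":-1},{"rx":0,"ry":0,"rz":0,"x":-0.5,"y":0.02,"z":0,"jaw":-1},{"rx":0,"ry":0,"rz":0,"x":-0.3,"y":0.02,"z":-0.3,"jaw":-1},{"rx":0,"ry":0,"rz":0,"x":-0.1,"y":0.02,"z":-0.5,"jaw":-1},{"rx":0,"ry":0,"rz":0,"x":0,"y":0,"z":-0.3,"jaw":-1},{"rx":0,"ry":0,"rz":0,"x":0,"y":0,"z":0,"jaw":-1}]' 60 >/dev/null; python3 st.py
python3 - <<'E'
from h import *
im={n:grab_frame(n)[:,:,::-1].copy() for n in("scene","top")}
f=lambda i,x,y:cv2.resize(i[y:y+80,x:x+80],None,fx=5,fy=5,interpolation=2)
cv2.imwrite("pics/g1.png",np.hstack([f(im["scene"],215,125),f(im["top"],165,170)]))
E
```

```text
23.38 [0.5865 0.2651 0.1831] yaw -3.37 z [ 0.  0. -1.] q [-0.09  0.5  -0.6   1.61  0.31  1.12 -2.4 ] F [ 0.7  0.3 -0.8] [-0.01 -0.03  0.02] 0.05098715027558387 0.0
24.38 [0.4543 0.2717 0.1147] yaw -3.39 z [-0.002 -0.001 -1.   ] q [-0.14  0.4  -0.64  1.94  0.31  0.89 -2.56] F [0.1 0.6 0.9] [ 0.   -0.02 -0.  ] 0.00034069638771910046 0.0
```

View pics/g1.png

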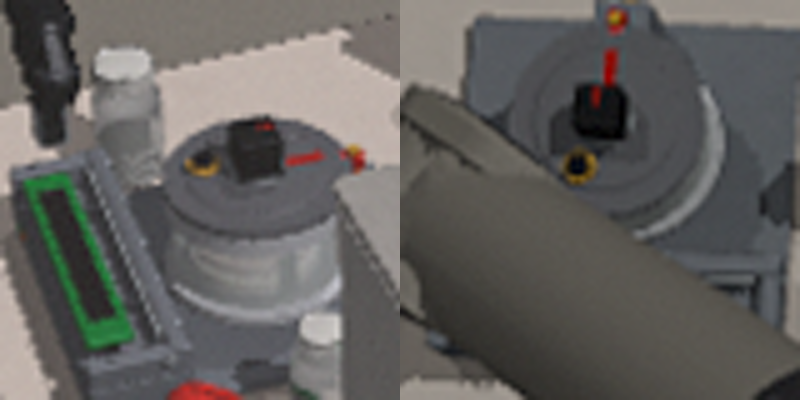

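The lid is seated with its key at the notch: the key is at top crop (617,18) and the stripe points straight to it. The shut fingertips are at scene crop (48,143). I'll check their alignment with the bar's centre numerically.

Run:
```python
from h import *
p=get_obs()['tcp_pos'];print(p.round(4))
for dz in(0,.01,.02,.03):print(dz,proj("scene",p+[0,0,dz]))
S=cv2.imread("pics/f_s.png").astype(int)
b,g,r=S[...,0],S[...,1],S[...,2]
m=(g>r*1.6)&(g>b*1.3)&(g>50);v,u=np.nonzero(m[150:210,210:260]);q=cv2.minAreaRect(np.c_[u+210,v+150].astype(np.float32));print(q,bp("scene",*q[0],.059),proj("scene",(.457,.2725,.059)))
```

```text
[0.4554 0.2726 0.1161]
0 (np.float64(227.31651762966646), np.float64(161.8442972928708))
0.01 (np.float64(227.03639625457663), np.float64(159.4353496348894))
0.02 (np.float64(226.75404261469197), np.float64(157.0072052660257))
0.03 (np.float64(226.4694299201604), np.float64(154.55963380274915))
((230.15518188476562, 176.63792419433594), (36.58198165893555, 9.47046184539795), 68.19859313964844) [0.45717072 0.2636177 ] (np.float64(229.34121689703898), np.float64(175.1432702265309))
```

```bash
python3 -m jog '[{"rx":0,"ry":0,"rz":0,"x":0,"y":-0.01,"z":-0.3,"jaw":-1},{"rx":0,"ry":0,"rz":0,"x":0,"y":0,"z":-0.3,"jaw":-1},{"rx":0,"ry":0,"rz":0,"x":0,"y":0,"z":-0.2,"jaw":-1},{"rx":0,"ry":0,"rz":0,"x":0,"y":0,"z":0,"jaw":-1}]' 60 >/dev/null; python3 st.py;python3 -m jog '[{"rx":0,"ry":0,"rz":0,"x":0,"y":0,"z":-0.06,"jaw":-1},{"rx":0,"ry":0,"rz":0,"x":0,"y":0,"z":0,"jaw":-1}]' 60 |grep -E "tcp|contact";python3 -m jog '[{"rx":0,"ry":0,"rz":0,"x":0,"y":0,"z":-0.05,"jaw":-1},{"rx":0,"ry":0,"rz":0,"x":0,"y":0,"z":0,"jaw":-1}]' 60 |grep -E "tcp|contact"
```

```text
24.98 [0.4536 0.271  0.066 ] yaw -3.36 z [-0.002 -0.001 -1.   ] q [-0.17  0.47 -0.61  1.98  0.37  0.8  -2.62] F [-0.2  0.4 -0.4] [0.04 0.02 0.01] 7.037319298322452e-05 0.0
tcp_pos: [0.4547, 0.2717, 0.064]
contact_force: [0.1, 0.9, 0.5]
tcp_pos: [0.4545, 0.2715, 0.0608]
contact_force: [-0.6, -0.2, -1.1]
```

```bash
for i in 1; do python3 -m jog '[{"rx":0,"ry":0,"rz":0,"x":0,"y":0,"z":-0.05,"jaw":-1},{"rx":0,"ry":0,"rz":0,"x":0,"y":0,"z":0,"jaw":-1}]' 60 |grep -E "tcp|contact";done;python3 -m jog '[{"rx":0,"ry":0,"rz":0,"x":0,"y":0,"z":-0.05,"jaw":-1},{"rx":0,"ry":0,"rz":0,"x":0,"y":0,"z":0,"jaw":-1}]' 60 |grep -E "tcp|contact"
python3 -m jog '[{"rx":0,"ry":0,"rz":0,"x":0,"y":0,"z":-0.04,"jaw":-1},{"rx":0,"ry":0,"rz":0,"x":0,"y":0,"z":0,"jaw":-1}]' 60 |grep -E "tcp|contact"; python3 -m jog '[{"rx":0,"ry":0,"rz":0,"x":0,"y":0,"z":-0.04,"jaw":-1},{"rx":0,"ry":0,"rz":0,"x":0,"y":0,"z":0,"jaw":-1}]' 60 |grep -E "tcp|contact"; python3 st.py
```

```text
tcp_pos: [0.4544, 0.2714, 0.0576]
contact_force: [0.9, -0.2, -0.2]
tcp_pos: [0.4543, 0.2714, 0.0545]
contact_force: [-0.2, 1.0, 0.2]
tcp_pos: [0.4544, 0.2715, 0.0522]
contact_force: [0.4, -0.2, 0.8]
tcp_pos: [0.4544, 0.2715, 0.0498]
contact_force: [-0.1, -0.2, -0.4]
26.48 [0.4544 0.2715 0.0498] yaw -3.37 z [-0. -0. -1.] q [-0.18  0.49 -0.59  1.99  0.39  0.77 -2.63] F [-0.1 -0.2 -0.4] [ 0.04 -0.03  0.03] 5.40201069755233e-05 0.0
```

```bash
python3 -m jog '[{"rx":0,"ry":0,"rz":0,"x":0,"y":0,"z":-0.05,"jaw":-1},{"rx":0,"ry":0,"rz":0,"x":0,"y":0,"z":0,"jaw":-1}]' 60 |grep -E "tcp|contact";python3 -m jog '[{"rx":0,"ry":0,"rz":0,"x":0,"y":0,"z":-0.05,"jaw":-1},{"rx":0,"ry":0,"rz":0,"x":0,"y":0,"z":0,"jaw":-1}]' 60 |grep -E "tcp|contact"
python3 -m jog '[{"rx":0,"ry":0,"rz":0,"x":0,"y":0,"z":-0.04,"jaw":-1},{"rx":0,"ry":0,"rz":0,"x":0,"y":0,"z":0,"jaw":-1}]' 60 |grep -E "tcp|contact"; python3 -m jog '[{"rx":0,"ry":0,"rz":0,"x":0,"y":0,"z":-0.04,"jaw":-1},{"rx":0,"ry":0,"rz":0,"x":0,"y":0,"z":0,"jaw":-1}]' 60 |grep -E "tcp|contact"; python3 st.py
```

```text
tcp_pos: [0.4543, 0.2714, 0.0467]
contact_force: [0.2, 0.6, -0.4]
tcp_pos: [0.4544, 0.2715, 0.0438]
contact_force: [-0.5, 0.0, 0.5]
tcp_pos: [0.4544, 0.2715, 0.0414]
contact_force: [0.6, -0.5, 0.3]
tcp_pos: [0.4544, 0.2715, 0.039]
contact_force: [-0.2, -1.0, 0.4]
27.48 [0.4544 0.2715 0.039 ] yaw -3.38 z [-0. -0. -1.] q [-0.19  0.51 -0.58  2.    0.4   0.75 -2.65] F [-0.2 -1.   0.4] [-0.02 -0.    0.03] 0.0003111680532002154 0.0
```

```bash
python3 -m jog '[{"rx":0,"ry":0,"rz":0,"x":0,"y":0,"z":-0.05,"jaw":-1},{"rx":0,"ry":0,"rz":0,"x":0,"y":0,"z":0,"jaw":-1}]' 60 |grep -E "tcp|contact";python3 -m jog '[{"rx":0,"ry":0,"rz":0,"x":0,"y":0,"z":-0.04,"jaw":-1},{"rx":0,"ry":0,"rz":0,"x":0,"y":0,"z":0,"jaw":-1}]' 60 |grep -E "tcp|contact"
python3 -m jog '[{"rx":0,"ry":0,"rz":0,"x":0,"y":0,"z":-0.03,"jaw":-1},{"rx":0,"ry":0,"rz":0,"x":0,"y":0,"z":0,"jaw":-1}]' 60 |grep -E "tcp|contact"; python3 st.py
```

```text
tcp_pos: [0.4544, 0.2714, 0.0359]
contact_force: [0.3, 0.2, -0.3]
tcp_pos: [0.4544, 0.2715, 0.0336]
contact_force: [-1.0, 0.3, -0.1]
tcp_pos: [0.4544, 0.2715, 0.0319]
contact_force: [0.6, -0.6, 0.2]
28.23 [0.4544 0.2715 0.0319] yaw -3.38 z [-0. -0. -1.] q [-0.2   0.52 -0.58  2.    0.41  0.74 -2.66] F [ 0.6 -0.6  0.2] [-0.01  0.02 -0.04] -0.00020804676808498776 0.0
```

```bash
python3 -m jog '[{"rx":0,"ry":0,"rz":0,"x":0,"y":0,"z":-0.03,"jaw":-1},{"rx":0,"ry":0,"rz":0,"x":0,"y":0,"z":0,"jaw":-1}]' 60 |grep -E "tcp|contact";python3 -m jog '[{"rx":0,"ry":0,"rz":0,"x":0,"y":0,"z":-0.03,"jaw":-1},{"rx":0,"ry":0,"rz":0,"x":0,"y":0,"z":0,"jaw":-1}]' 60 |grep -E "tcp|contact"
python3 -m jog '[{"rx":0,"ry":0,"rz":0,"x":0,"y":0,"z":-0.03,"jaw":-1},{"rx":0,"ry":0,"rz":0,"x":0,"y":0,"z":0,"jaw":-1}]' 60 |grep -E "tcp|contact"; python3 st.py
```

```text
tcp_pos: [0.4544, 0.2715, 0.0301]
contact_force: [-0.2, 0.8, -0.5]
tcp_pos: [0.4544, 0.2715, 0.0283]
contact_force: [-0.0, 0.2, 0.3]
tcp_pos: [0.4544, 0.2715, 0.0264]
contact_force: [-0.3, 0.6, -0.2]
28.98 [0.4544 0.2715 0.0264] yaw -3.37 z [-0. -0. -1.] q [-0.2   0.53 -0.57  2.    0.42  0.73 -2.66] F [-0.3  0.6 -0.2] [-0.03 -0.02  0.01] 0.00047053254655498314 0.0
```

No contact yet, so I'll look at the finger against the bar as a character map.

Run:
```python
from h import *
a=grab_frame("scene").astype(int);a0=cv2.imread("pics/scene0.png")[:,:,::-1].astype(int)
for v in range(142,206):
    print(v,*[''.join('G' if (i[v,u,1]>1.6*i[v,u,0] and i[v,u,1]>50) else '#' if i[v,u].sum()<130 else '+' if i[v,u].sum()<220 else 'o' if i[v,u].sum()<340 else '.' for u in range(208,258)) for i in(a0,a)])
```

```text
142 .............o.o...ooo....ooo..................... ....+############+++++++###+o.....................
143 ...o......o...ooo.........ooo.........o........... ....o#########+###+#+#++++#oo.........o...........
144 ......o.oo.oo.............ooo..................... .....+#########+#+#+##+###+o......................
145 oo...oooo.................o....................... .....o+#######++##+##+#+#+o.......................
146 .ooo..................................o........... ...o..o+###+###+##+#++##+o............o...........
147 ...o...............ooo...............oo........... ........+#########++++++.............oo...........
148 ................oooooooo.......................... .........o+########++#+o..........................
149 ...............oooooooooooo.ooooooooo............. ..........o####++++++#+ooo..ooooooooo.............
150 ..............ooooooooooooooooooooooo............. ...........+####++##+++#oo.oooooooooo............o
151 ..............oooooooooo.oooooooooooo............. ...........o#########+++ooooooooooooo..........ooo
152 ...............oooooooo.oooooooooooo
[... 4983 characters left out ...]
ooooooooooooo ................ooooo+++oooooooooooooooooooooooo.o
200 .................ooooo+++ooooooooooooooooooooooooo .................ooooo+++ooooooooooooooooooooooooo
201 ..................oooo+++ooooooooooooooooooooooooo ...................ooo+++ooooooooooooooooooooooooo
202 ..................ooooo++ooooooooooooooooooooooooo ..................ooooo++ooooooooooooooooooooooooo
203 .................oooooo++ooooooooooooooo++oooooooo .................oooooo++oooooooooooooooo+oooooooo
204 .................oooooo+++oooooooooooooo+ooooooooo .................oooooo+++oooooooooooooo++oooooooo
205 ..................oooooo++ooooooooooooo++ooooooooo ..................oooooo++oooooooooooooo+ooooooooo
```

The fingertips are at about (227.5,174) and the bar's middle is at (230,177), so they're close but still above it. I'll nudge toward the bar's middle and continue.

```bash
python3 -m jog '[{"rx":0,"ry":0,"rz":0,"x":0.04,"y":-0.03,"z":0,"jaw":-1},{"rx":0,"ry":0,"rz":0,"x":0,"y":0,"z":-0.03,"jaw":-1},{"rx":0,"ry":0,"rz":0,"x":0,"y":0,"z":0,"jaw":-1}]' 60 |grep -E "tcp|contact";python3 -m jog '[{"rx":0,"ry":0,"rz":0,"x":0,"y":0,"z":-0.03,"jaw":-1},{"rx":0,"ry":0,"rz":0,"x":0,"y":0,"z":0,"jaw":-1}]' 60 |grep -E "tcp|contact"
python3 -m jog '[{"rx":0,"ry":0,"rz":0,"x":0,"y":0,"z":-0.02,"jaw":-1},{"rx":0,"ry":0,"rz":0,"x":0,"y":0,"z":0,"jaw":-1}]' 60 |grep -E "tcp|contact"; python3 -m jog '[{"rx":0,"ry":0,"rz":0,"x":0,"y":0,"z":-0.02,"jaw":-1},{"rx":0,"ry":0,"rz":0,"x":0,"y":0,"z":0,"jaw":-1}]' 60 |grep -E "tcp|contact";python3 st.py
```

```text
tcp_pos: [0.4568, 0.2696, 0.0246]
contact_force: [0.0, -0.6, -0.3]
tcp_pos: [0.4568, 0.2698, 0.0229]
contact_force: [-0.0, -1.0, -0.0]
tcp_pos: [0.4569, 0.2698, 0.0217]
contact_force: [0.5, -0.2, 0.2]
tcp_pos: [0.4569, 0.2697, 0.0205]
contact_force: [0.6, -0.1, 1.0]
30.15 [0.4569 0.2697 0.0205] yaw -3.38 z [-0. -0. -1.] q [-0.2   0.54 -0.56  2.    0.43  0.72 -2.66] F [ 0.6 -0.1  1. ] [-0.   -0.   -0.04] -0.00011274116283484523 0.0
```

```bash
python3 -m jog '[{"rx":0,"ry":0,"rz":0,"x":0,"y":0,"z":-0.02,"jaw":-1},{"rx":0,"ry":0,"rz":0,"x":0,"y":0,"z":0,"jaw":-1}]' 60 |grep -E "tcp|contact";python3 -m jog '[{"rx":0,"ry":0,"rz":0,"x":0,"y":0,"z":-0.02,"jaw":-1},{"rx":0,"ry":0,"rz":0,"x":0,"y":0,"z":0,"jaw":-1}]' 60 |grep -E "tcp|contact"
python3 -m jog '[{"rx":0,"ry":0,"rz":0,"x":0,"y":0,"z":-0.02,"jaw":-1},{"rx":0,"ry":0,"rz":0,"x":0,"y":0,"z":0,"jaw":-1}]' 60 |grep -E "tcp|contact"; python3 -m jog '[{"rx":0,"ry":0,"rz":0,"x":0,"y":0,"z":-0.02,"jaw":-1},{"rx":0,"ry":0,"rz":0,"x":0,"y":0,"z":0,"jaw":-1}]' 60 |grep -E "tcp|contact";python3 st.py
```

```text
tcp_pos: [0.4568, 0.2697, 0.0193]
contact_force: [-0.4, 0.1, -0.1]
tcp_pos: [0.457, 0.2699, 0.0183]
contact_force: [-0.1, 0.9, 0.4]
tcp_pos: [0.4568, 0.2699, 0.0173]
contact_force: [-1.2, -1.0, 5.5]
tcp_pos: [0.4566, 0.2699, 0.0161]
contact_force: [-2.0, -0.8, 6.2]
31.15 [0.4566 0.2699 0.0161] yaw -3.36 z [-0. -0. -1.] q [-0.21  0.55 -0.56  2.01  0.44  0.71 -2.67] F [-2.  -0.8  6.2] [-0.21  0.46 -0.04] 0.00026036027574736955 2.876035482622683
```

It's in contact at 6 N and the bar is moving. I'll press on in small steps until the stop.

```bash
python3 -m jog '[{"rx":0,"ry":0,"rz":0,"x":0,"y":0,"z":-0.03,"jaw":-1},{"rx":0,"ry":0,"rz":0,"x":0,"y":0,"z":0,"jaw":-1}]' 60 |grep -E "tcp|contact";python3 -m jog '[{"rx":0,"ry":0,"rz":0,"x":0,"y":0,"z":-0.03,"jaw":-1},{"rx":0,"ry":0,"rz":0,"x":0,"y":0,"z":0,"jaw":-1}]' 60 |grep -E "tcp|contact"
python3 -m jog '[{"rx":0,"ry":0,"rz":0,"x":0,"y":0,"z":-0.02,"jaw":-1},{"rx":0,"ry":0,"rz":0,"x":0,"y":0,"z":0,"jaw":-1}]' 60 |grep -E "tcp|contact"; python3 -m jog '[{"rx":0,"ry":0,"rz":0,"x":0,"y":0,"z":-0.02,"jaw":-1},{"rx":0,"ry":0,"rz":0,"x":0,"y":0,"z":0,"jaw":-1}]' 60 |grep -E "tcp|contact";python3 st.py
```

```text
tcp_pos: [0.4563, 0.2699, 0.0142]
contact_force: [-2.3, -1.3, 5.8]
tcp_pos: [0.4561, 0.2699, 0.0124]
contact_force: [-3.1, -0.1, 4.9]
tcp_pos: [0.4561, 0.2699, 0.0113]
contact_force: [-4.2, -0.4, 7.8]
tcp_pos: [0.4562, 0.27, 0.011]
contact_force: [-6.8, -2.9, 16.5]
32.15 [0.4562 0.27   0.011 ] yaw -3.35 z [-0.    -0.001 -1.   ] q [-0.21  0.55 -0.55  2.01  0.44  0.7  -2.68] F [-6.8 -2.9 16.5] [-0.6   1.22 -0.02] -9.243371876637525e-05 8.736626990139484
```

The bar has hit its stop: force rises sharply after 6.8 mm of travel. I'll retract straight up, move clear and check.

```bash
python3 -m jog '[{"rx":0,"ry":0,"rz":0,"x":0,"y":0,"z":0.05,"jaw":-1},{"rx":0,"ry":0,"rz":0,"x":0,"y":0,"z":0.2,"jaw":-1},{"rx":0,"ry":0,"rz":0,"x":0,"y":0,"z":0.5,"jaw":-1},{"rx":0,"ry":0,"rz":0,"x":0,"y":0,"z":0.8,"jaw":-1},{"rx":0,"ry":0,"rz":0,"x":0,"y":0,"z":0.8,"jaw":-1},{"rx":0,"ry":0,"rz":0,"x":0,"y":0,"z":0.8,"jaw":-1},{"rx":0,"ry":0,"rz":0,"x":0,"y":-0.3,"z":0.8,"jaw":-1},{"rx":0,"ry":0,"rz":0,"x":0,"y":-0.6,"z":0,"jaw":-1}]' 60 |grep -E "tcp|contact"; python3 -m jog '[{"rx":0,"ry":0,"rz":0,"x":0,"y":-0.8,"z":0,"jaw":-1},{"rx":0,"ry":0,"rz":0,"x":0,"y":-0.8,"z":0,"jaw":-1},{"rx":0,"ry":0,"rz":0,"x":0,"y":-0.8,"z":0,"jaw":-1},{"rx":0,"ry":0,"rz":0,"x":0,"y":-0.8,"z":0,"jaw":-1},{"rx":0,"ry":0,"rz":0,"x":0,"y":-0.5,"z":0,"jaw":-1},{"rx":0,"ry":0,"rz":0,"x":0,"y":0,"z":0,"jaw":-1},{"rx":0,"ry":0,"rz":0,"x":0,"y":0,"z":0,"jaw":-1}]' 60 |grep -E "tcp|contact"
python3 - <<'E'
from h import *
im={n:grab_frame(n)[:,:,::-1].copy() for n in("scene","top")}
f=lambda i,x,y:cv2.resize(i[y:y+100,x:x+100],None,fx=4,fy=4,interpolation=2)
cv2.imwrite("pics/z1.png",np.hstack([f(im["scene"],205,120),f(im["top"],160,160)]))
E
```

```text
tcp_pos: [0.4586, 0.2183, 0.2515]
contact_force: [0.0, -0.8, -1.4]
tcp_pos: [0.4569, -0.0053, 0.2472]
contact_force: [0.6, 0.8, -0.4]
```

View pics/z1.png

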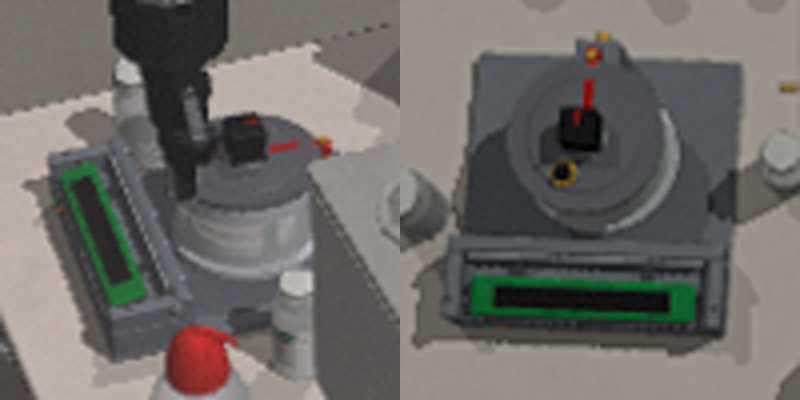

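The lid is seated with its key at the coupling/notch (top crop (593,55)). The green bar is level and sunk, from (472,298) to (695,303), and the bystanders are in place. Handing in.

```bash
python3 -c "
from bench import r
print(r.hand_in())"
```

```text
the job is handed in; nothing more can be done
None
```

I handed the job in at about 34 s: the carrier is in the jar, the lid is down with its key in the notch, and the start bar is pressed to its stop and looks level in the last picture. The hand-in returned no verdict.

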